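# Sort worn brake parts through a two-way diverter

### The arm

A 6-joint arm with a two-finger parallel gripper is mounted at the origin on a cart in front of the work surface, level with it; the furniture and walls round the work are solid. World frame = base frame: x ahead of the robot, y to its left, z up, the work surface at z = 0. Lengths are in m, angles in rad, forces in N, time in s.
With the tool pointing down it reaches from about 0.425 to 0.95 m from the base axis. Payload 3.5 kg.
Tool frame: the origin (TCP) lies at the very end of the fingers, on their centre line; the grasp point (between the pads) lies ctrl.tcp_to_grasp behind it (ctrl.tcp_to_grasp is the distance from the TCP to the grasp point, in m); z points along the fingers, y is the line along which they close (so a half turn about z gives the same grasp; the last joint's range is limited). The gripper opens to 85 mm and grips with 20 to 120 N. Pads are 22 mm wide; open, the fingers measure 114 mm over their backs; the gripper's body (76 mm by 85 mm) begins 54 mm behind the grasp point. The pads swing forward as they close: fully open they stand 13 mm farther back than shut.
Start: joints at [-1.409, 0.286, 1.577, -0, 1.279, -0.15], TCP at [0.207, -0.642, 0.193] pointing down, gripper open.
Joint ranges: [-2.77, 2.77], [-0.9, 2.22], [0.21, 2.48], [-1.53, 4.67], [0.24, 2.81], [-2.84, 2.84]. Speed limits (rad/s): [2.79, 2.79, 3.14, 3.14, 3.14, 3.14].

### API

Orientations are given as a unit quaternion [x, y, z, w].
In Python, from plant import ctrl gives the robot as it stands.
- The arm moves only by the shell command python3 -m inch 'ROWS' [FORCE]. ROWS is JSON, a list of rows, each an object with "slide": the shift along the tool's x, y, z in cm, a list of three; "turn": the turn about the tool's z in rad; "grip": the finger opening in cm, from 0 to 8.54. A call has 1 to 20 rows; each row is the pose to reach, as a shift and turn from the pose commanded when the call began, along the tool's axes at that moment; what a row does not reach only later rows make up. A row lasts 1/10 s, in which the tool goes at most 50 mm and 8.59 degrees, less where a joint would pass 70% of its speed; a pose out of reach is approached as far as the arm can. A call with a gripper value outside its range is refused whole. The fingers move at their own pace and stop on an object; FORCE is the grip in N (left out, the last holds). Time passes only in rows, so rows that repeat a pose let the fingers close. It gives the time, the measured TCP pose, the force, the opening and the grip force at its end, in the units of the state.
- ctrl.get_state(): the state, without advancing time (a new reading comes with each control period).
- ctrl.read_camera(name): name is "side" or "top" or "wrist"; returns (picture, depth): 480x640x3 uint8, red, green, blue; 480x640 float32, m along the optical axis (not along the pixel's ray), 0 where there is no reading.
- ctrl.camera_info(name): a dict with "K" (3x3 intrinsics, pixels), "camera_from_world" (4x4, takes a point from world to camera coordinates); the wrist camera has in their place "T_tool_cam" (4x4, takes a point from camera to tool coordinates, whose origin is the TCP and whose axes are the flange's). Camera axes: x right, y down, z forward; pixel columns grow to the right and rows downward; lengths in m; the calibration is good to about 2 mm. The wrist camera is an equidistant fisheye: a pixel r from the principal point sees the ray r / f radians off the axis. A picture is of the moment at which its call begins: read the wrist's pose just before it. camera_info takes no time and is no camera call.
- ctrl.sign_off(): hands the job in; it is judged then, once.
The state is a dict: "time": time; "qpos": joint angles; "dq": joint speeds; "joint_efforts": joint torques, N m; "eef_pos": TCP position; "tcp_rot": TCP orientation; "contact_force": force on the tool from outside, world axes, zero at the start; "wrist_torque": the same for the moment, N m; "opening": opening from 0.0 (shut) to 1.0 (fully open); "finger_force": force on a finger pad.
Only numpy, scipy, OpenCV 4.12 (cv2) and the standard library are available. Lean on these libraries where they do the work, as an engineer would, in place of code of your own. Each camera call takes 0.05 s, during which the arm holds its last target. There are 200 camera calls.

### The job

Sort the scrap through the diverter: throw its lever fully over to open the slide to the tray with the bow handles and drop the bearing through the mouth into that tray; when it lies still, throw the lever fully the other way and drop the brake pad through the mouth into the plain tray, leaving the lever there. Each part goes in on edge: lower it a little way into the mouth before letting go. The pad lies flat, but the turning rest, once the bearing has gone from it, serves to lean it at a slant and take it again by its upper edge; leave the oil filter where it is.

Things in the scene. Friction and masses are not known exactly. Their poses are not given: they have to be found in the camera images.
- diverter: Fixed two-way diverter of bare sheet metal, 200 (x) x 150 (y) mm. Origin on the bench under its middle; z up, x away from the robot (within 0.2 rad), y to the left. A slot mouth on top leads down to a flap hinged 115 mm above the bench; below it polished slides fall to the left (+y) and right (-y), each into a tray. The lever on the flap's axle stands in front (-x side).
- mouth (a point): Centre of the slot mouth at its flared rim, 245 mm above the bench; axes as the diverter's. The clear slot under the flare is 136 mm along x, 32 mm along y. A part goes in on edge, its faces to left and right, its long side along x; released with its lower edge 15 to 25 mm below the rim it falls through by itself.
- flap (a joint): Angle (rad) of the flap and its lever, one piece: -0.45 to +0.45 (stops), 0 = upright. Positive = lever leans to the diverter's right (-y), right slide shut, parts go LEFT (+y); negative = lever leans left, parts go RIGHT. So the lever leans away from the slide it opens. It starts near upright, moves with about 2 N at the knob and stays where left.
- lever_knob (a point): Middle of the lever's black handle: round, 22 mm in diameter, upright, its top 23 mm above this point. It turns about the flap's axle (parallel to the diverter's x, 115 mm above the bench) at a radius of 88 mm, in the plane x = -95 mm of the diverter's frame, so it moves 38 mm to either side of upright. Nothing stands in front of it.
- handled_tray: Fixed sheet-steel tray 150 (x) x 120 (y) x 40 mm with a bow handle standing up to 89 mm at each x end, at the foot of one of the two slides (128 mm to the left or right of the diverter's origin, varies): the tray for the BEARING. Origin: middle of its underside; axes parallel to the diverter's.
- plain_tray: Fixed sheet-steel tray of the same size without handles, at the foot of the other slide: the tray for the BRAKE PAD. Origin: middle of its underside.
- turning_rest: Fixed grey rest, base 90 (x) x 110 (y) mm; origin amid its underside, z up, x away from the robot (within 0.25 rad). Two ribs, 44 mm apart inside and 60 outside, have upper faces that rise at 45 degrees towards +y, with a 9 mm lip at the lower end. A flat part lies on them, lower edge on the lips, face turned up and to -y; fingers fit between the ribs under the part and at both its edges.
- rest_pad_seat (a point): Where the brake pad's centre is when it lies properly on the turning rest with its long axis along the rest's x, backing plate down, long edge on the lips. In the rest's frame: x 0, y 9, z 78 mm. Axes as the rest's.
- bearing_centre (a point): Centre of the bearing: steel, 62 mm in diameter, 18 mm thick, bore 22 mm, about 0.19 kg, loose. It starts leaning on the turning rest, its axis (own z) square to the ribs' faces, held between the lips. Its upper edge, 31 mm up the slope from this point, is free to be pinched across the 18 mm.
- brake_pad_centre (a point): Centre of the brake pad, 8.5 mm above its underside: black, 120 (y of this point) x 50 (x) x 17 mm (z), about 0.33 kg, loose. Backing plate (6 mm thick, full size) below, lining (103 x 43 x 11 mm) on top, upright sides, good to grip. It starts flat on the bench, backing plate down, long axis roughly away from the robot.
- oil_filter: Bystander: oil filter, 72 mm in diameter, 82 mm high, standing loose on the bench; origin at the middle of its underside.
- bearing: The bearing itself; origin at the middle of one flat face, its z along its axis (see bearing_centre).
- brake_pad: The brake pad itself; origin at the middle of its backing plate's underside (see brake_pad_centre).

How it is judged:
On the way, in this order (a step that is already met when the one before it is completed fails the run):
1. the lever is thrown fully over so that the slide to the handled tray is open (((y of handled_tray in the frame of diverter above 0 m and value of joint flap above 0.38 rad) or (y of handled_tray in the frame of diverter below 0 m and value of joint flap below -0.38 rad))), for 0.1 s.
2. the bearing is lowered into the mouth while held, with the lever so (contact force between bearing and the fingers above 0.5 N and x of bearing_centre in the frame of mouth between -0.05 and 0.05 m and y of bearing_centre in the frame of mouth between -0.015 and 0.015 m and z of bearing_centre in the frame of mouth between -0.07 and 0.022 m and ((y of handled_tray in the frame of diverter above 0 m and value of joint flap above 0.38 rad) or (y of handled_tray in the frame of diverter below 0 m and value of joint flap below -0.38 rad))), for 0.03 s.
3. the bearing lies still in the handled tray (x of bearing_centre in the frame of handled_tray between -0.072 and 0.072 m and y of bearing_centre in the frame of handled_tray between -0.057 and 0.057 m and z of bearing_centre in the frame of handled_tray between 0 and 0.045 m and linear speed of bearing below 0.03 m/s and contact force between bearing and the fingers below 0.1 N), for 0.2 s.
4. the lever is thrown fully the other way (((y of plain_tray in the frame of diverter above 0 m and value of joint flap above 0.38 rad) or (y of plain_tray in the frame of diverter below 0 m and value of joint flap below -0.38 rad))), for 0.1 s.
5. the brake pad is lowered into the mouth while held, with the lever so (contact force between brake_pad and the fingers above 0.5 N and x of brake_pad_centre in the frame of mouth between -0.05 and 0.05 m and y of brake_pad_centre in the frame of mouth between -0.015 and 0.015 m and z of brake_pad_centre in the frame of mouth between -0.07 and 0.022 m and ((y of plain_tray in the frame of diverter above 0 m and value of joint flap above 0.38 rad) or (y of plain_tray in the frame of diverter below 0 m and value of joint flap below -0.38 rad))), for 0.03 s.
6. the brake pad lies still in the plain tray (x of brake_pad_centre in the frame of plain_tray between -0.072 and 0.072 m and y of brake_pad_centre in the frame of plain_tray between -0.057 and 0.057 m and z of brake_pad_centre in the frame of plain_tray between 0 and 0.045 m and linear speed of brake_pad below 0.03 m/s and contact force between brake_pad and the fingers below 0.1 N), for 0.2 s.
At the end, for the whole second after the job is handed in: The bearing lies still and released in the handled tray, the brake pad in the plain tray (centres within 72 mm along and 57 mm across of the tray middle, under 45 mm above its underside, slower than 30 mm/s); the lever still stands over (beyond 0.38 rad) for the plain tray (all of step 3 and all of step 6 and ((y of plain_tray in the frame of diverter above 0 m and value of joint flap above 0.38 rad) or (y of plain_tray in the frame of diverter below 0 m and value of joint flap below -0.38 rad))); the robot touches nothing.
It fails at once if the oil filter is moved by more than 30 mm (distance of oil_filter from where it was at the start of the episode above 0.03 m).
It also fails if it takes over 72 s, if anything falls off the work surface, if the arm or the gripper's body presses on something with over 40 N, if the wrist force passes 120 N, or if a joint passes its speed limit or range.

## Working session

There is one attempt and no reset: what is moved stays moved. The work goes in short steps, Python scripts to look and compute and a shell command to move; the robot and the scene stay as the last step left them, time stands still between calls to the robot, and variables do not carry over. Pictures are saved under pics/ and viewed, at most 10 in all, crops included, and the job is handed in when it is done.

```bash
ls; mkdir -p pics; python3 - <<'E'
from plant import ctrl
import cv2,numpy as np
s=ctrl.get_state();print(s['eef_pos'],s['tcp_rot'],ctrl.tcp_to_grasp,s['time'])
for n in("top","side"):
    p,d=ctrl.read_camera(n);cv2.imwrite(f'pics/{n}0.png',p[:,:,::-1]);np.savez(f'{n}0.npz',p=p,d=d)
    i=ctrl.camera_info(n);print(n,i['K'],np.round(i['camera_from_world'],3).tolist())
    print((d>0).mean())
E
```

```text
pics
[ 0.2069419  -0.64170425  0.19141801] [ 9.87872339e-01  1.55263676e-01 -3.47160913e-05 -1.19621445e-03] 0.0187 0.0
top [[454.22076379   0.         315.46315108]
 [  0.         454.22076379 235.99885062]
 [  0.           0.           1.        ]] [[0.002, -1.0, 0.004, 0.06], [-0.998, -0.002, -0.066, 0.59], [0.066, -0.003, -0.998, 1.118], [0.0, 0.0, 0.0, 1.0]]
0.9960416666666667
side [[455.95873924   0.         306.60030169]
 [  0.         455.95873924 247.28143347]
 [  0.           0.           1.        ]] [[-0.999, -0.039, 0.008, 0.58], [-0.023, 0.412, -0.911, 0.126], [0.032, -0.91, -0.412, 1.136], [0.0, 0.0, 0.0, 1.0]]
0.8698795572916667
```

View pics/top0.png

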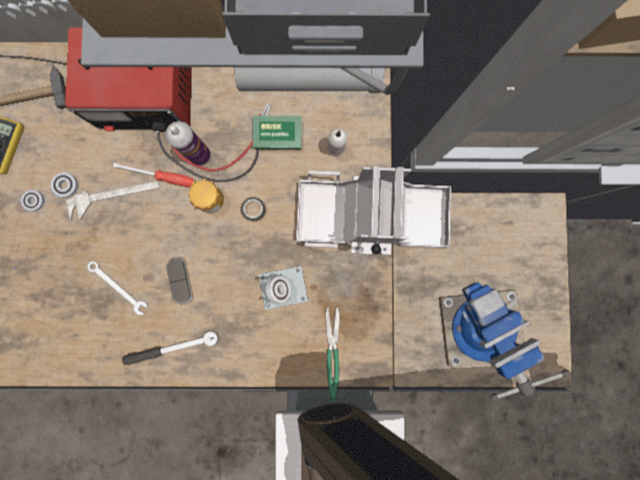

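View pics/side0.png

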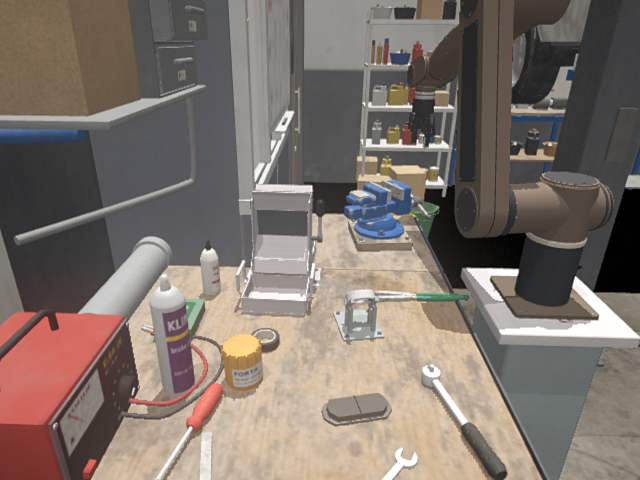

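The top view shows the diverter at (380,215), with the knob at (376,248). The handled tray is on the left, i.e. +y, with bow handles at (320,173) and (320,245). The bearing sits on the rest at (280,290), the pad is at (179,280), and the filter is the orange item at (206,194). I'll measure these next.

```bash
cat > h.py <<'E'
from plant import ctrl
import cv2,numpy as np
from scipy.spatial.transform import Rotation as R
def cloud(n,d):
    i=ctrl.camera_info(n);K=i['K'];T=np.linalg.inv(i['camera_from_world'])
    v,u=np.mgrid[:480,:640]
    P=np.stack([(u-K[0,2])/K[0,0]*d,(v-K[1,2])/K[1,1]*d,d],-1)
    return P@T[:3,:3].T+T[:3,3]
def rect(P,m):
    q=P[m][:,:2].astype(np.float32)*1000
    return len(q),cv2.minAreaRect(q),np.round(np.median(P[m],0),4)
def hole(n): pass
E
python3 - <<'E'
from h import *
C={}
for n in("top","side"):
    f=np.load(f'{n}0.npz');p,d=f['p'].astype(int),f['d'];P=cloud(n,d);C[n]=(p,P)
    X,Y,Z=P[...,0],P[...,1],P[...,2];br=p.sum(-1)
    ok=d>0
    table=ok&(X>.4)&(X<.6)&(Y>.2)&(Y<.4)
    print(n,'table z',np.median(Z[table]),Z[table].std())
    box=lambda x0,x1,y0,y1,z0,z1: ok&(X>x0)&(X<x1)&(Y>y0)&(Y<y1)&(Z>z0)&(Z<z1)
    print('rim',rect(P,box(.45,.85,-.25,.05,.232,.26)))
    print('knobdark',rect(P,box(.45,.65,-.2,.05,.17,.24)&(br<150)))
    print('divtray',rect(P,box(.45,.85,-.35,.25,.025,.3)&(br>250)))
    print('bearing/rest',rect(P,box(.35,.6,.05,.22,.012,.2)))
    print('rest base',rect(P,box(.35,.6,.05,.22,.004,.2)))
    print('pad',rect(P,box(.35,.65,.27,.5,.008,.05)&(br<270)))
    print('filter',rect(P,box(.55,.85,.2,.4,.06,.1)&(p[...,0]>p[...,2]+60)))
cv2.imwrite('pics/top_crop.png',cv2.resize(C['top'][0][150:330,150:460].astype(np.uint8)[:,:,::-1],None,fx=2.5,fy=2.5,interpolation=3))
E
```

```text
top table z 0.0006881698657712487 0.004137109264107832
rim (1291, ((706.6649780273438, -113.80097961425781), (113.762939453125, 289.8309326171875), 64.45903778076172), array([ 0.6614, -0.1028,  0.2422]))
knobdark (44, ((549.7506103515625, -62.82056427001953), (17.783754348754883, 15.883810997009277), 31.137813568115234), array([ 0.5499, -0.0621,  0.2227]))
divtray (8868, ((649.9679565429688, -65.60565185546875), (568.6146850585938, 399.8492126464844), 89.9916000366211), array([ 0.6943, -0.0869,  0.1125]))
bearing/rest (725, ((503.97802734375, 130.427001953125), (119.63114929199219, 197.5362091064453), 73.56092071533203), array([0.4672, 0.146 , 0.0854]))
rest base (1865, ((474.6460266113281, 134.649169921875), (168.51412963867188, 249.2255401611328), 89.94221496582031), array([0.4697, 0.1355, 0.0083]))
pad (49, ((484.66473388671875, 384.3371276855469), (57.047149658203125, 58.36729049682617), 59.11276626586914), array([0.4796, 0.3886, 0.0157]))
filter (694, ((686.3652954101562, 330.1450500488281), (69.39217376708984, 71.06996154785156), 27.306917190551758), array([0.6855, 0.3271, 0.08
[... 264 characters left out ...]
nan, nan, nan]))
divtray (11438, ((650.1516723632812, -63.861907958984375), (571.2103881835938, 399.8155822753906), 89.9425048828125), array([ 0.7152, -0.0664,  0.1121]))
bearing/rest (1025, ((499.9059753417969, 129.37295532226562), (103.87815856933594, 199.7560577392578), 70.34434509277344), array([0.4766, 0.1642, 0.0605]))
rest base (1933, ((501.8638916015625, 136.04336547851562), (127.5363998413086, 207.25367736816406), 73.6353530883789), array([0.4666, 0.1618, 0.0175]))
pad (148, ((478.48272705078125, 421.03594970703125), (101.0293960571289, 24.180892944335938), 4.675376892089844), array([0.4815, 0.4266, 0.011 ]))
filter (1008, ((686.9945068359375, 333.12554931640625), (72.11308288574219, 71.10504913330078), 70.96190643310547), array([0.6846, 0.3469, 0.0785]))
  return _methods._mean(a, axis=axis, dtype=dtype,
  ret = um.true_divide(
```

View pics/top_crop.png

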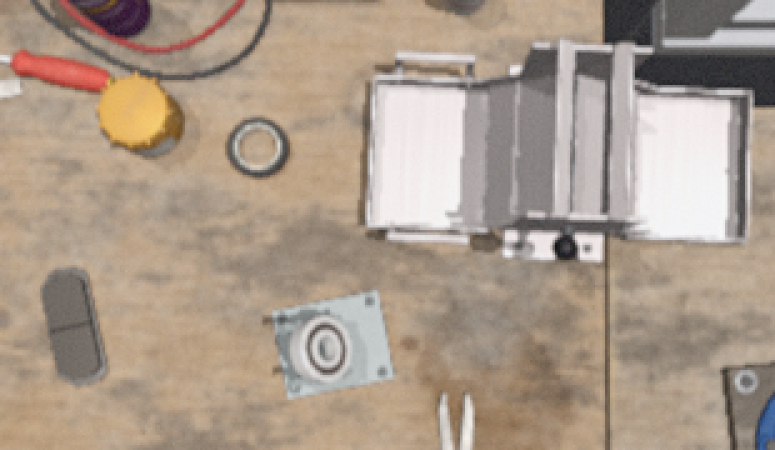

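```bash
cat >> h.py <<'E'
def onplane(n,uv,z):
    i=ctrl.camera_info(n);T=np.linalg.inv(i['camera_from_world'])
    r=np.c_[np.atleast_2d(uv).astype(float),np.ones(len(np.atleast_2d(uv)))]@np.linalg.inv(i['K']).T@T[:3,:3].T
    return T[:3,3]+r*((z-T[2,3])/r[:,2])[:,None]
def go(x,y,z,th):
    "slide/turn rows from the present pose to TCP x,y,z and tool-x yaw th"
    s=ctrl.get_state();M=R.from_quat(s['tcp_rot']).as_matrix();t=np.arctan2(M[1,0],M[0,0])
    return np.round(M.T@(np.array([x,y,z])-s['eef_pos'])*100,1).tolist(),'turn',round(t-th,3)
E
python3 - <<'E'
from h import *
f=np.load('top0.npz');p,d=f['p'],f['d'];P=cloud('top',d);X,Y,Z=np.moveaxis(P,-1,0)
hsv=cv2.cvtColor(p,cv2.COLOR_RGB2HSV).astype(int);g=p.astype(int).sum(-1)//3
print('vise zmax',Z[(X>.25)&(X<.6)&(Y<-.15)&(Y>-.55)].max())
def fit(m,z,n='top'):
    m=cv2.morphologyEx(m.astype(np.uint8),cv2.MORPH_OPEN,np.ones((3,3)))
    c=max(cv2.findContours(m,cv2.RETR_EXTERNAL,cv2.CHAIN_APPROX_NONE)[0],key=cv2.contourArea)
    q=onplane(n,c[:,0],z)[:,:2].astype(np.float32)*1000
    return cv2.minAreaRect(q)
w=np.zeros((480,640),bool);w[250:310,160:200]=1
print('pad',fit(w&(hsv[...,1]<70)&(g<120),.008))
w[:]=0;w[262:315,250:312]=1
m=w&(hsv[...,1]<45)
print('rest',fit(m,.004))
r=(Z>.234)&(Z<.256)&(X<.79)&(X>.57)&(Y<-.02)&(Y>-.2)
print('rim',rect(P,r))
q=P[r]
for a,b in((.58,.62),(.62,.66),(.66,.70),(.70,.74),(.74,.78)):
    s=q[(q[:,0]>a)&(q[:,0]<b)];h,e=np.histogram(s[:,1],np.arange(-.17,-.03,.006));print(a,h.tolist())
t=(Z>.025)&(Z<.05)&(X>.5)&(X<.8)&((Y>.02)|(Y<-.2))&(Y>-.3)&(Y<.15)
print('trays',rect(P,t))
b=(Z>.05)&(X>.4)&(X<.55)&(Y>.09)&(Y<.19)
print('bear',rect(P,b),np.percentile(Z[b],98))
E
```

```text
vise zmax 0.1849247814927919
pad ((480.578369140625, 405.17681884765625), (107.638427734375, 48.8482780456543), 9.441200256347656)
rest ((461.38201904296875, 143.49594116210938), (93.45071411132812, 112.28315734863281), 10.719295501708984)
rim (1146, ((682.741943359375, -101.21131896972656), (112.23477172851562, 235.79727172851562), 63.20064163208008), array([ 0.6543, -0.1015,  0.2421]))
0.58 [0, 0, 0, 0, 0, 0, 0, 0, 0, 12, 68, 62, 17, 0, 0, 0, 0, 16, 58, 45, 5, 0, 0]
0.62 [0, 0, 0, 0, 0, 0, 0, 0, 0, 30, 65, 68, 2, 0, 0, 0, 0, 31, 60, 38, 0, 0, 0]
0.66 [0, 0, 0, 0, 0, 0, 0, 0, 0, 40, 72, 44, 0, 0, 0, 0, 4, 37, 58, 19, 0, 0, 0]
0.7 [8, 8, 18, 2, 0, 0, 0, 0, 0, 26, 30, 14, 0, 0, 0, 0, 8, 19, 29, 7, 0, 0, 0]
0.74 [0, 0, 27, 22, 0, 0, 0, 0, 0, 0, 0, 0, 0, 0, 0, 0, 0, 0, 0, 0, 0, 0, 0]
trays (590, ((654.050048828125, -95.315185546875), (401.00543212890625, 168.17323303222656), 88.05332946777344), array([ 0.6759, -0.2271,  0.0387]))
bear (593, ((460.3625793457031, 153.4479522705078), (61.19023895263672, 63.34370803833008), 9.163444519042969), array([0.4605, 0.1511, 0.0861])) 0.10334221795018622
```

```bash
python3 - <<'E'
from h import *
print(go(.546,-.01,.30,-.037)); print(go(.207,-.642,.30,.312))
E
```

```text
([51.6, -49.8, -10.7], 'turn', np.float64(0.349))
([-0.0, 0.0, -10.8], 'turn', np.float64(-0.0))
```

```bash
python3 -m inch '[{"slide":[0,0,-5],"turn":0,"grip":0},{"slide":[0,0,-10.7],"turn":0,"grip":0},{"slide":[25,-24,-10.7],"turn":0.17,"grip":0},{"slide":[25,-24,-10.7],"turn":0.17,"grip":0},{"slide":[25,-24,-10.7],"turn":0.17,"grip":0},{"slide":[51.6,-49.8,-10.7],"turn":0.349,"grip":0},{"slide":[51.6,-49.8,-10.7],"turn":0.349,"grip":0},{"slide":[51.6,-49.8,-10.7],"turn":0.349,"grip":0},{"slide":[51.6,-49.8,-10.7],"turn":0.349,"grip":0},{"slide":[51.6,-49.8,-10.7],"turn":0.349,"grip":0},{"slide":[51.6,-49.8,-10.7],"turn":0.349,"grip":0},{"slide":[51.6,-49.8,-10.7],"turn":0.349,"grip":0},{"slide":[51.6,-49.8,-10.7],"turn":0.349,"grip":0},{"slide":[51.6,-49.8,-10.7],"turn":0.349,"grip":0},{"slide":[51.6,-49.8,-10.7],"turn":0.349,"grip":0},{"slide":[51.6,-49.8,-10.7],"turn":0.349,"grip":0},{"slide":[51.6,-49.8,-10.7],"turn":0.349,"grip":0}]' 60
python3 - <<'E'
from h import *
print(go(.546,-.015,.20,-.037))
s=ctrl.get_state();p,d=ctrl.read_camera('wrist');cv2.imwrite('pics/w1.png',p[:,:,::-1]);i=ctrl.camera_info('wrist');print(i)
E
```

```text
time: 1.8
eef_pos: [0.5462, -0.0062, 0.2991]
tcp_rot: [1.0, -0.016, -0.0, -0.001]
contact_force: [-0.5, -0.1, -0.3]
opening: 0.001
finger_force: 0.0
([0.0, 0.9, 9.9], 'turn', np.float64(0.004))
{'K': array([[371.64829954,   0.        , 319.37005445],
       [  0.        , 371.64829954, 236.13567479],
       [  0.        ,   0.        ,   1.        ]]), 'T_tool_cam': array([[-8.24683748e-05, -9.53460260e-01, -3.01518698e-01,
         7.78005983e-02],
       [ 9.99999685e-01,  1.59306628e-04, -7.77268174e-04,
         2.09598976e-04],
       [ 7.89128242e-04, -3.01518667e-01,  9.53459947e-01,
        -1.80257581e-01],
       [ 0.00000000e+00,  0.00000000e+00,  0.00000000e+00,
         1.00000000e+00]])}
```

View pics/w1.png

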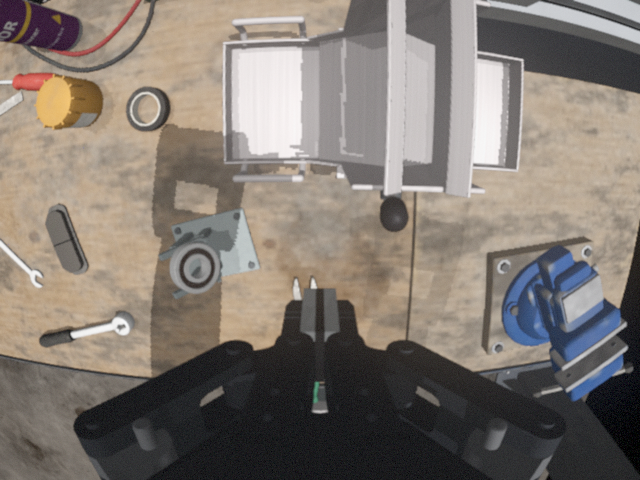

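The wrist view shows the knob at (395,214) and the closed fingers at (320,300), to its left. Next I go down and push toward −y.

```bash
python3 -m inch '[{"slide":[0,0,5],"turn":0,"grip":0},{"slide":[0,0,9.9],"turn":0,"grip":0},{"slide":[0,0,9.9],"turn":0,"grip":0},{"slide":[0,2,9.9],"turn":0,"grip":0},{"slide":[0,4,9.9],"turn":0,"grip":0},{"slide":[0,5,9.9],"turn":0,"grip":0},{"slide":[0,6,9.9],"turn":0,"grip":0},{"slide":[0,7,9.9],"turn":0,"grip":0},{"slide":[0,7.6,9.9],"turn":0,"grip":0},{"slide":[0,7.6,9.9],"turn":0,"grip":0}]'
```

```text
time: 2.85
eef_pos: [0.5426, -0.0867, 0.201]
tcp_rot: [1.0, -0.019, 0.0, -0.0]
contact_force: [0.6, 0.5, -0.2]
opening: -0.0
finger_force: 0.0
```

```bash
python3 -m inch '[{"slide":[0,0.4,0],"turn":0,"grip":0},{"slide":[0,0.7,0],"turn":0,"grip":0},{"slide":[0,0.7,0],"turn":0,"grip":0}]'
```

```text
time: 3.15
eef_pos: [0.5423, -0.0932, 0.2008]
tcp_rot: [1.0, -0.019, -0.0, -0.0]
contact_force: [-0.6, 0.4, 0.6]
opening: 0.004
finger_force: 0.0
```

```bash
python3 - <<'E'
from h import *
s=ctrl.get_state();p,d=ctrl.read_camera('wrist');q,_=ctrl.read_camera('side')
cv2.imwrite('pics/w2.png',np.hstack([p[130:330,220:520],cv2.resize(q[150:320,200:455],(300,200))])[:,:,::-1])
E
```

```text
(no output)
```

View pics/w2.png

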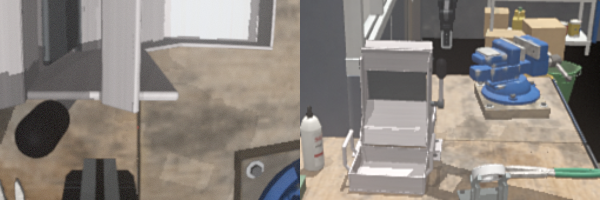

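```bash
cat >> h.py <<'E'
def wray(s,uv):
    i=ctrl.camera_info('wrist');K=i['K'];A=i['T_tool_cam']
    a=(np.atleast_2d(uv)-K[:2,2])/K[0,0];r=np.linalg.norm(a,axis=1)[:,None]
    c=np.c_[a/r*np.sin(r),np.cos(r)]
    M=R.from_quat(s['tcp_rot']).as_matrix()
    return np.array(s['eef_pos'])+M@A[:3,3],c@A[:3,:3].T@M.T
def wplane(s,uv,z):
    o,r=wray(s,uv);return o+r*((z-o[2])/r[:,2])[:,None]
E
python3 - <<'E'
from h import *
s=ctrl.get_state()
print(wplane(s,[[250,268],[262,258],[272,250]],.22))
p,d=ctrl.read_camera('top');P=cloud('top',d)
m=(P[...,0]>.5)&(P[...,0]<.6)&(P[...,1]>-.2)&(P[...,1]<.05)&(P[...,2]>.12)
g=p.astype(int).sum(-1)
k=m&(g<150); print(rect(P,k)); print(np.round(P[k][::6],3).tolist())
E
```

```text
[[ 0.55458506 -0.06055684  0.22      ]
 [ 0.5594812  -0.06680982  0.22      ]
 [ 0.56328961 -0.07185577  0.22      ]]
(373, ((530.8497924804688, -80.65339660644531), (100.43681335449219, 98.38102722167969), 71.1142807006836), array([ 0.5267, -0.0381,  0.506 ]))
[[0.592, -0.053, 0.507], [0.585, -0.048, 0.496], [0.581, -0.047, 0.51], [0.577, -0.044, 0.506], [0.573, -0.043, 0.514], [0.571, -0.043, 0.499], [0.57, -0.042, 0.485], [0.567, -0.041, 0.483], [0.563, -0.04, 0.509], [0.561, -0.039, 0.496], [0.559, -0.038, 0.51], [0.558, -0.038, 0.502], [0.556, -0.037, 0.506], [0.555, -0.036, 0.51], [0.553, -0.036, 0.515], [0.552, -0.14, 0.515], [0.551, -0.035, 0.483], [0.548, -0.034, 0.508], [0.547, -0.034, 0.47], [0.551, -0.041, 0.332], [0.544, -0.033, 0.495], [0.542, -0.032, 0.508], [0.54, -0.034, 0.527], [0.538, -0.03, 0.494], [0.536, -0.032, 0.52], [0.535, -0.134, 0.525], [0.537, -0.045, 0.33], [0.532, -0.031, 0.529], [0.535, -0.045, 0.329], [0.53, -0.03, 0.474], [0.528, -0.029, 0.49], [0.527, -0.029, 0.491], [0.525, -0.028, 0.487], [0.524, -0.028, 0.5], [0.522, -0.027, 0.514], [0.521, -0.027, 0.508], [0.519, -0.026, 0.514], [0.518, -0.025, 0.505], [0.518, -0.128, 0.526], [0.517, -0.067, 0.399], [0.515, -0.024, 0.492], [0.515, -0.068, 0.4], [0.514, -0.024, 0.496], [0.513, -0.07, 0.398], [0.514, -0.126, 0.522], [0.512, -0.023, 0.519], [0.512, -0.126, 0.518], [0.511, -0.023, 0.524], [0.511, -0.125, 0.517], [0.51, -0.022, 0.527], [0.509, -0.081, 0.45], [0.508, -0.022, 0.5], [0.507, -0.087, 0.453], [0.506, -0.021, 0.504], [0.507, -0.123, 0.526], [0.505, -0.021, 0.528], [0.503, -0.02, 0.491], [0.504, -0.122, 0.51], [0.502, -0.02, 0.493], [0.503, -0.122, 0.515], [0.501, -0.019, 0.511], [0.501, -0.121, 0.518], [0.5, -0.121, 0.534]]
```

Knob at (262,258) in the wrist view: the fingers slid past in front of it. It lies about 15 mm farther in +x, so I go around and push again, deeper in x.

```bash
python3 -m inch '[{"slide":[0,0,-4.5],"turn":0,"grip":0},{"slide":[0.5,-4,-4.5],"turn":0,"grip":0},{"slide":[1.3,-7.8,-4.5],"turn":0,"grip":0},{"slide":[1.3,-7.8,0],"turn":0,"grip":0},{"slide":[1.3,-7.8,0],"turn":0,"grip":0},{"slide":[1.3,-6,0],"turn":0,"grip":0},{"slide":[1.3,-4.5,0],"turn":0,"grip":0},{"slide":[1.3,-3.5,0],"turn":0,"grip":0},{"slide":[1.3,-2.5,0],"turn":0,"grip":0},{"slide":[1.3,-2,0],"turn":0,"grip":0},{"slide":[1.3,-2,0],"turn":0,"grip":0}]'
```

```text
time: 4.4
eef_pos: [0.5561, -0.0745, 0.2011]
tcp_rot: [1.0, -0.019, 0.0, -0.0]
contact_force: [0.2, 1.0, 0.2]
opening: 0.001
finger_force: 0.0
```

```bash
python3 - <<'E'
from h import *
s=ctrl.get_state();p,d=ctrl.read_camera('wrist');cv2.imwrite('pics/w3.png',p[150:400,170:530,::-1])
E
```

```text
(no output)
```

View pics/w3.png

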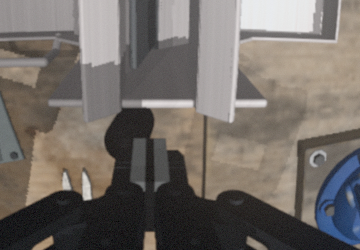

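```bash
python3 - <<'E'
from h import *
s=ctrl.get_state()
def st(e,q): return dict(eef_pos=np.array(e),tcp_rot=np.array(q))
a=wray(st([.5462,-.0062,.2991],[.99987,-.016,0,-.001]),[[395,214]])
b=wray(st([.5423,-.0932,.2008],[.9998,-.019,0,0]),[[262,258]])
i=ctrl.camera_info('top');T=np.linalg.inv(i['camera_from_world'])
q=onplane('top',[[376,248.5]],.2)[0];c=(T[:3,3],(q-T[:3,3])[None])
def tri(*rs):
    A=0;B=0
    for o,r in rs:
        r=r[0]/np.linalg.norm(r[0]);N=np.eye(3)-np.outer(r,r);A=A+N;B=B+N@o
    x=np.linalg.solve(A,B);return x,[np.linalg.norm((np.eye(3)-np.outer(r[0],r[0])/(r[0]@r[0]))@(x-o)) for o,r in rs]
print('top+w1',tri(a,c));print('w1+w2',tri(a,b));print('top+w2',tri(b,c))
for z in(.2,.215):print(z,[wplane(s,[[296,285]],z)[0], (a[0]+a[1]*((z-a[0][2])/a[1][0,2])),(b[0]+b[1]*((z-b[0][2])/b[1][0,2])),onplane('top',[[376,248.5]],z)[0]])
p,d=ctrl.read_camera('wrist');hd=d[255:300:8,280:345:6];print(np.round(hd,3))
M=R.from_quat(s['tcp_rot']).as_matrix();print(np.array(s['eef_pos']))
# pixel of TCP
A=np.linalg.inv(i2) if 0 else np.linalg.inv(ctrl.camera_info('wrist')['T_tool_cam']);
for t in([0,0,0],[0,0,-.02]):
    c=A[:3,:3]@np.array(t)+A[:3,3];r=np.arctan2(np.hypot(c[0],c[1]),c[2]);print(t,371.6*r*c[:2]/np.hypot(c[0],c[1])+[319.4,236.1],c[2])
E
```

```text
top+w1 (array([ 0.55183312, -0.06592506,  0.19911671]), [np.float64(0.00018896051542475047), np.float64(0.00018896051542482853)])
w1+w2 (array([ 0.55359787, -0.06443808,  0.20513489]), [np.float64(0.00025123151405727383), np.float64(0.00025123151405722244)])
top+w2 (array([ 0.55234991, -0.06476962,  0.20288359]), [np.float64(0.0010304875011159093), np.float64(0.0010304875011159628)])
0.2 [array([ 0.54950146, -0.06117603,  0.2       ]), array([[ 0.55202745, -0.0655589 ,  0.2       ]]), array([[ 0.55192324, -0.06344685,  0.2       ]]), array([ 0.5518398 , -0.06599059,  0.2       ])]
0.215 [array([ 0.55647879, -0.06249906,  0.215     ]), array([[ 0.5558893 , -0.06253567,  0.215     ]]), array([[ 0.55756627, -0.06617374,  0.215     ]]), array([ 0.55125801, -0.0639378 ,  0.215     ])]
[[0.153 0.155 0.162 0.164 0.165 0.163 0.164 0.164 0.164 0.164 0.163]
 [0.154 0.156 0.193 0.191 0.192 0.194 0.195 0.206 0.411 0.411 0.41 ]
 [0.414 0.183 0.18  0.181 0.182 0.186 0.19  0.2   0.413 0.413 0.413]
 [0.18  0.178 0.177 0.176 0.178 0.181 0.184 0.197 0.415 0.416 0.417]
 [0.177 0.175 0.174 0.175 0.175 0.176 0.181 0.421 0.419 0.418 0.419]
 [0.177 0.176 0.174 0.173 0.146 0.146 0.146 0.147 0.145 0.146 0.423]]
[ 0.55608893 -0.07394706  0.20097534]
[0, 0, 0] [319.29368141 273.69425632] 0.19532653565566802
[0, 0, -0.02] [319.24931627 290.23198624] 0.17625736290682087
```

```bash
python3 - <<'E'
from h import *
s=ctrl.get_state();p,d=ctrl.read_camera('wrist');t,td=ctrl.read_camera('side')
v,u=np.mgrid[250:310:5,270:350:5];uv=np.c_[u.ravel(),v.ravel()]
o,r=wray(s,uv);i=ctrl.camera_info('wrist');M=R.from_quat(s['tcp_rot']).as_matrix()
ax=M@i['T_tool_cam'][:3,2];P=o+r*(d[uv[:,1],uv[:,0]]/(r@ax))[:,None]
for row in ((P-np.array(s['eef_pos']))*1000).round().astype(int).reshape(12,16,3):print(' '.join(f'{a[0]},{a[1]},{a[2]}' if a[2]>-60 else '.' for a in row))
cv2.imwrite('pics/s3.png',cv2.resize(t[140:300,240:440],None,fx=3,fy=3,interpolation=2)[:,:,::-1])
E
```

```text
28,19,40 28,17,39 27,15,38 26,13,35 26,11,33 23,10,25 23,8,27 23,5,28 23,3,26 23,1,27 22,-1,25 23,-3,28 23,-6,26 22,-8,26 23,-10,27 22,-12,26
27,19,41 26,17,39 25,15,37 24,13,35 23,11,33 21,10,28 21,8,26 21,5,27 21,3,27 21,1,28 20,-1,27 20,-3,27 20,-6,27 20,-8,27 21,-10,28 20,-12,27
24,19,41 24,17,40 23,15,37 22,14,35 22,11,35 6,13,-5 7,10,-2 6,7,-4 7,5,-4 5,2,-7 4,-1,-10 . . . . .
22,19,41 21,17,39 20,16,37 . 7,15,3 8,12,6 8,9,6 7,7,6 6,5,2 5,2,-1 3,-1,-5 . . . . .
. . . 4,18,4 7,14,10 8,12,12 7,9,12 6,7,9 5,4,7 4,2,5 1,0,-2 -3,-3,-12 . . . .
. . . 6,16,14 7,14,16 7,11,16 7,9,17 6,7,15 5,4,14 3,2,9 1,0,4 . . . . .
. . 4,19,15 5,16,17 5,14,18 5,11,18 5,9,19 4,7,17 4,4,16 2,2,12 -1,0,6 . . . . .
. . 2,19,18 3,16,20 3,14,20 3,11,20 3,9,20 3,7,20 2,4,18 1,2,15 -2,0,9 . . . . .
. -3,22,13 1,19,20 1,16,22 1,14,22 1,11,21 1,9,22 11,5,43 12,3,44 12,1,44 12,-1,44 12,-3,45 11,-5,43 11,-7,43 . .
. . -2,19,20 -1,16,21 -1,14,23 -1,12,22 -1,9,22 11,5,47 12,3,49 11,1,47 11,-1,48 11,-3,48 12,-5,49 12,-7,49 . .
. . -5,19,19 -3,16,23 8,12,45 8,10,45 8,8,45 12,5,53 12,3,52 12,1,53 12,-1,53 11,-3,52 11,-5,51 11,-7,52 7,-9,45 7,-11,44
. . . -7,17,21 8,11,50 8,9,49 8,7,49 12,5,57 11,3,56 12,1,57 12,-1,57 12,-3,57 11,-5,57 11,-6,57 8,-9,50 8,-11,50
```

View pics/s3.png

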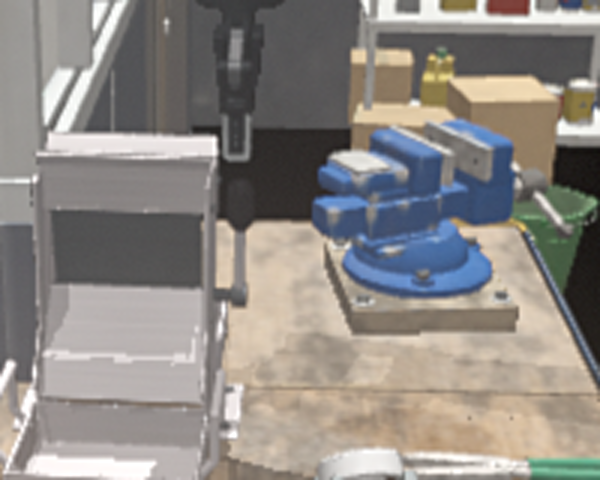

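The side view shows the fingertips at (238,155), clearly above the knob top at (240,180). I'll compare that with the reported TCP.

```bash
python3 - <<'E'
from h import *
s=ctrl.get_state();e=np.array(s['eef_pos']);i=ctrl.camera_info('side');T=i['camera_from_world']
for dz in(0,.02,.04,.06):
    c=T[:3,:3]@(e+[0,0,dz])+T[:3,3];q=i['K']@c;q=q[:2]/q[2];print(dz,q,(q-[240,140])*3,c[2])
print(s['eef_pos'],s['qpos'],s['opening'])
t,td=ctrl.read_camera('side');P=cloud('side',td)
for v in range(180,206,2):print(v,np.round(P[v,319],3),np.round(P[v,312],3))
E
```

```text
0 [318.03256183 207.29882328] [234.09768549 201.89646983] 1.137923762696553
0.02 [318.17933031 199.6531047 ] [234.53799094 178.9593141 ] 1.1296765170392156
0.04 [318.32825754 191.89492942] [234.98477261 155.68478826] 1.121429271381878
0.06 [318.47939148 184.02179796] [235.43817443 132.06539388] 1.1131820257245408
[ 0.55604138 -0.07322854  0.20079783] [-3.11935439e-01  2.91213423e-02  1.85213930e+00  2.01266763e-04
  1.26051938e+00  1.29561942e+00] -0.0003966102967126771
180 [ 0.555 -0.062  0.274] [0.546 1.005 0.579]
182 [ 0.555 -0.059  0.27 ] [0.546 1.005 0.579]
184 [ 0.555 -0.062  0.264] [0.546 1.005 0.579]
186 [ 0.555 -0.059  0.26 ] [0.546 1.005 0.579]
188 [ 0.554 -0.06   0.255] [0.546 1.005 0.579]
190 [ 0.554 -0.062  0.249] [ 0.573 -0.129  0.228]
192 [ 0.554 -0.07   0.242] [ 0.573 -0.122  0.225]
194 [0.546 1.005 0.579] [ 0.573 -0.123  0.219]
196 [0.546 1.005 0.579] [ 0.573 -0.122  0.214]
198 [0.546 1.005 0.579] [ 0.573 -0.125  0.208]
200 [ 0.554 -0.06   0.224] [ 0.572 -0.111  0.207]
202 [ 0.554 -0.052  0.222] [0.546 1.005 0.579]
204 [ 0.554 -0.051  0.217] [0.546 1.005 0.579]
```

Both views agree: the true fingertips are about 40 mm above the reported TCP. I'll use tip z = reported z + 0.040 from here on. Going 40 mm lower and pushing again.

```bash
python3 -m inch '[{"slide":[-0.3,-3,0],"turn":0,"grip":0},{"slide":[-0.3,-5,0],"turn":0,"grip":0},{"slide":[-0.3,-5,2],"turn":0,"grip":0},{"slide":[-0.3,-5,4],"turn":0,"grip":0},{"slide":[-0.3,-5,4],"turn":0,"grip":0},{"slide":[-0.3,-3,4],"turn":0,"grip":0},{"slide":[-0.3,-2,4],"turn":0,"grip":0},{"slide":[-0.3,-1,4],"turn":0,"grip":0},{"slide":[-0.3,0,4],"turn":0,"grip":0},{"slide":[-0.3,1,4],"turn":0,"grip":0},{"slide":[-0.3,1.8,4],"turn":0,"grip":0},{"slide":[-0.3,1.8,4],"turn":0,"grip":0}]'
```

```text
time: 5.85
eef_pos: [0.5523, -0.0928, 0.1608]
tcp_rot: [1.0, -0.019, -0.0, 0.0]
contact_force: [-0.1, 0.4, -0.4]
opening: 0.004
finger_force: 0.0
```

```bash
python3 -m inch '[{"slide":[0,0.3,0],"turn":0,"grip":0},{"slide":[0,0.6,0],"turn":0,"grip":0},{"slide":[0,0.6,0],"turn":0,"grip":0}]'
```

```text
time: 6.15
eef_pos: [0.5522, -0.0976, 0.1608]
tcp_rot: [1.0, -0.019, -0.0, 0.0]
contact_force: [-0.9, -0.3, -0.5]
opening: -0.001
finger_force: 0.1
```

```bash
cat >> h.py <<'E'
def wcloud(s,d):
    v,u=np.mgrid[:480,:640];uv=np.c_[u.ravel(),v.ravel()]
    o,r=wray(s,uv);i=ctrl.camera_info('wrist');M=R.from_quat(s['tcp_rot']).as_matrix()
    return (o+r*(d.ravel()/(r@(M@i['T_tool_cam'][:3,2])))[:,None]).reshape(480,640,3)
E
python3 - <<'E'
from h import *
s=ctrl.get_state();p,d=ctrl.read_camera('wrist');P=wcloud(s,d);X,Y,Z=np.moveaxis(P,-1,0)
k=(X>.53)&(X<.575)&(Y>-.16)&(Y<-.02)&(Z>.19)&(Z<.3)&(p.astype(int).sum(-1)<200)&(d>0)
for a in np.arange(.19,.3,.01):
    q=P[k&(Z>a)&(Z<a+.01)]
    if len(q)>5:print(round(a,2),len(q),np.percentile(q[:,:2],[5,50,95],axis=0).round(3).tolist())
cv2.imwrite('pics/w4.png',p[150:350,170:470,::-1])
E
```

```text
0.2 610 [[0.555, -0.13], [0.56, -0.119], [0.561, -0.088]]
0.21 1564 [[0.546, -0.128], [0.554, -0.119], [0.56, -0.087]]
0.22 632 [[0.559, -0.111], [0.56, -0.098], [0.564, -0.085]]
0.23 759 [[0.544, -0.108], [0.56, -0.098], [0.565, -0.088]]
0.24 3184 [[0.547, -0.124], [0.564, -0.096], [0.566, -0.072]]
0.25 7201 [[0.544, -0.132], [0.563, -0.101], [0.566, -0.063]]
0.26 6493 [[0.545, -0.14], [0.564, -0.095], [0.57, -0.056]]
0.27 10318 [[0.548, -0.146], [0.564, -0.098], [0.57, -0.05]]
0.28 13260 [[0.555, -0.151], [0.564, -0.098], [0.57, -0.045]]
0.29 11931 [[0.555, -0.15], [0.564, -0.098], [0.573, -0.046]]
```

```bash
python3 -m inch '[{"slide":[0,0.3,0],"turn":0,"grip":0},{"slide":[0,0.6,0],"turn":0,"grip":0},{"slide":[0,0.6,0],"turn":0,"grip":0}]';  python3 -m inch '[{"slide":[0,0.3,0],"turn":0,"grip":0},{"slide":[0,0.5,0],"turn":0,"grip":0},{"slide":[0,0.5,0],"turn":0,"grip":0}]'
```

```text
time: 6.5
eef_pos: [0.5521, -0.0986, 0.1608]
tcp_rot: [1.0, -0.019, -0.0, -0.005]
contact_force: [0.8, 13.2, 2.4]
opening: -0.0
finger_force: 6.2
time: 6.8
eef_pos: [0.5521, -0.0988, 0.1608]
tcp_rot: [1.0, -0.019, -0.0, -0.01]
contact_force: [1.7, 24.3, 3.2]
opening: -0.001
finger_force: 11.8
```

The lever is at its stop (24 N). Backing off and moving above the bearing with the gripper open.

```bash
python3 -m inch '[{"slide":[0,-3,0],"turn":0,"grip":2},{"slide":[0,-4,-4],"turn":0,"grip":2},{"slide":[0,-5,-9],"turn":0,"grip":2},{"slide":[-5,-13,-10],"turn":-0.1,"grip":8.5},{"slide":[-10.2,-25.5,-10],"turn":-0.228,"grip":8.5},{"slide":[-10.2,-25.5,-10],"turn":-0.228,"grip":8.5},{"slide":[-10.2,-25.5,-10],"turn":-0.228,"grip":8.5},{"slide":[-10.2,-25.5,-10],"turn":-0.228,"grip":8.5},{"slide":[-10.2,-25.5,-10],"turn":-0.228,"grip":8.5}]'
python3 - <<'E'
from h import *
s=ctrl.get_state();p,d=ctrl.read_camera('wrist');np.savez('w5.npz',p=p,d=d,e=s['eef_pos'],q=s['tcp_rot']);cv2.imwrite('pics/w5.png',p[100:460,100:540,::-1])
P=wcloud(s,d);X,Y,Z=np.moveaxis(P,-1,0);c=np.array([.461,.1435]);th=.2
x=(X-c[0])*np.cos(th)+(Y-c[1])*np.sin(th);y=-(X-c[0])*np.sin(th)+(Y-c[1])*np.cos(th)
for a in np.arange(-.06,.061,.01):
    row=[]
    for b in np.arange(-.05,.051,.01):
        m=(abs(y-a)<.004)&(abs(x-b)<.004)&(d>0)&(Z<.15);row.append(f'{np.median(Z[m])*1000:4.0f}' if m.sum()>3 else '   .')
    print(f'{a:.2f}',*row)
E
```

```text
time: 7.7
eef_pos: [0.4581, 0.1528, 0.2614]
tcp_rot: [0.995, 0.098, 0.001, -0.0]
contact_force: [0.3, -0.1, 0.3]
opening: 0.992
finger_force: 0.0
-0.06   -1   -1   -1   -1   -1   -1   -1   -1   -1   -1   -1
-0.05   -1    5    5    5    5    5    5    5    5    6   -1
-0.04   -1    5    5    5    5    5    5    5    5    6   -1
-0.03   -1    5    5    5    5    5    5    5    5    5   -1
-0.02   -1    5    5    .   63   62   62    5    5    5   -1
-0.01   -1    .   63   71   70   71   71   70   57    5   -1
0.00    .    .   82   79   74   64   67   80   55    5   -1
0.01    .    .   88   89   90   92   91   91   76    5   -1
0.02   -1    .   79   93  100  101  100   95   71    5   -1
0.03   -1    .   86   85   93   95   93   89   66    5   -1
0.04    .    5    7   84    5    5    5    6   87    6   -1
0.05   -0    5    5    5    5    5    5    5    5    6   -1
0.06   -1   -1   -1   -1   -1   -1   -1   -1   -1   -1   -1
```

View pics/w5.png

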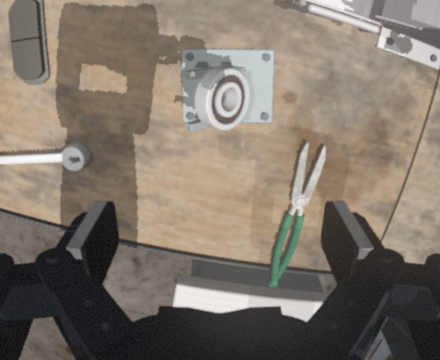

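The wrist view shows the bearing centred on the rest at crop (225,95). In the rest's frame its upper edge is at y≈0.02, z≈0.102. Plan: push the bearing upright from behind while closing, since the tool stays vertical. First I check where the open fingertips are.

```bash
python3 - <<'E'
from h import *
f=np.load('w5.npz');s=dict(eef_pos=f['e'],tcp_rot=f['q']);P=wcloud(s,f['d']);M=R.from_quat(f['q']).as_matrix()
Q=(P-f['e'])@M
m=(Q[...,2]<.03)&(Q[...,2]>-.09)&(abs(Q[...,1])<.07)&(abs(Q[...,0])<.03)&(f['d']>0)&(f['p'].astype(int).sum(-1)<400)
for sg in(1,-1):
    q=Q[m&(sg*Q[...,1]>.02)]*1000
    print(len(q),np.percentile(q,[0.5,2,10,50,90,98,99.5],axis=0).round(1).tolist())
print(go(.461-.014*np.sin(.197),.1435+.014*np.cos(.197),.10,.197))
print(go(.461-.014*np.sin(.197),.1435+.014*np.cos(.197),.034,.197))
E
```

```text
3067 [[-10.4, 42.2, -89.4], [-9.3, 42.3, -88.6], [-4.8, 42.5, -87.2], [7.4, 43.0, -73.3], [11.6, 52.7, -57.7], [12.0, 55.5, -52.6], [12.2, 56.1, -51.0]]
3088 [[-10.2, -55.7, -89.4], [-9.4, -55.2, -88.7], [-4.8, -52.3, -87.2], [7.4, -42.6, -73.5], [11.6, -42.1, -57.9], [12.0, -41.9, -52.7], [12.2, -41.8, -51.2]]
([0.0, -0.6, 16.1], 'turn', np.float64(-0.002))
([0.0, -0.6, 22.7], 'turn', np.float64(-0.002))
```

```bash
python3 -m inch '[{"slide":[0,-0.6,5],"turn":0,"grip":8.5},{"slide":[0,-0.6,10],"turn":0,"grip":8.5},{"slide":[0,-0.6,15],"turn":0,"grip":8.5},{"slide":[0,-0.6,18],"turn":0,"grip":8.5},{"slide":[0,-0.6,20.5],"turn":0,"grip":8.5},{"slide":[0,-0.6,22.7],"turn":0,"grip":8.5},{"slide":[0,-0.6,22.7],"turn":0,"grip":6},{"slide":[0,-0.6,22.7],"turn":0,"grip":4.4},{"slide":[0,-0.6,22.7],"turn":0,"grip":4.4},{"slide":[0,-0.6,22.7],"turn":0,"grip":4.2}]' 25
```

```text
time: 8.75
eef_pos: [0.4598, 0.1561, 0.0356]
tcp_rot: [0.995, 0.095, 0.002, -0.0]
contact_force: [1.3, 0.3, 0.3]
opening: 0.488
finger_force: 0.2
```

```bash
python3 -m inch '[{"slide":[0,0.3,0],"turn":0,"grip":4.0},{"slide":[0,0.6,0],"turn":0,"grip":3.7},{"slide":[0,0.9,0],"turn":0,"grip":3.4},{"slide":[0,1.2,0],"turn":0,"grip":3.1},{"slide":[0,1.5,0],"turn":0,"grip":2.8},{"slide":[0,1.8,0],"turn":0,"grip":2.5},{"slide":[0,2.1,0],"turn":0,"grip":2.2},{"slide":[0,2.3,0],"turn":0,"grip":2.0},{"slide":[0,2.5,0],"turn":0,"grip":1.8},{"slide":[0,2.5,0],"turn":0,"grip":1.5},{"slide":[0,2.5,0],"turn":0,"grip":1.0},{"slide":[0,2.5,0],"turn":0,"grip":1.0}]' 25
python3 - <<'E'
from h import *
s=ctrl.get_state();p,d=ctrl.read_camera('side');w,_=ctrl.read_camera('wrist')
cv2.imwrite('pics/s5.png',np.hstack([cv2.resize(p[200:360,300:420],(400,533)),cv2.resize(w[200:330,240:400],(400,533))])[:,:,::-1])
E
```

```text
time: 9.95
eef_pos: [0.4628, 0.1307, 0.0337]
tcp_rot: [0.995, 0.095, -0.0, 0.001]
contact_force: [-0.5, -4.0, 0.9]
opening: 0.209
finger_force: 24.7
```

View pics/s5.png

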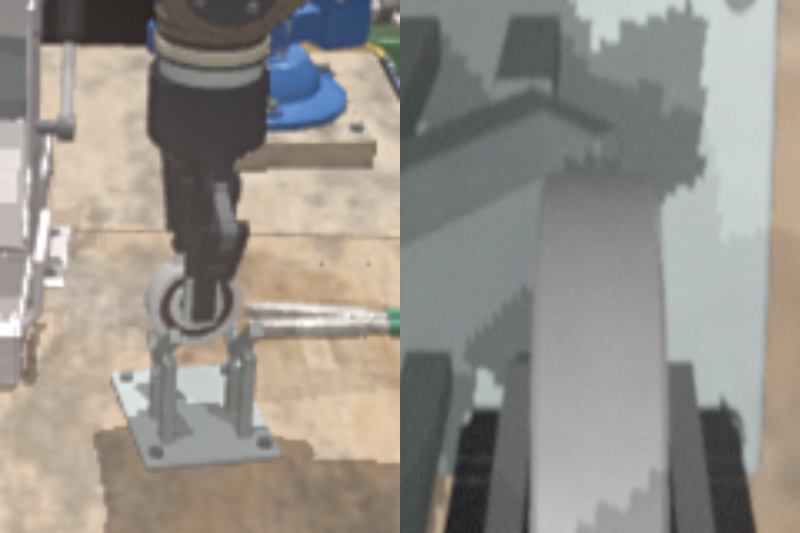

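The bearing is upright and held flush (opening 17.8 mm). Both views agree: the side view shows the face square to y, and the wrist view shows the rim vertical between the pads. Firm grip and lift.

```bash
python3 -m inch '[{"slide":[0,0,0],"turn":0,"grip":0.5},{"slide":[0,0,0],"turn":0,"grip":0.5},{"slide":[0,0,-1],"turn":0,"grip":0.5},{"slide":[0,0,-3],"turn":0,"grip":0.5},{"slide":[0,0,-7],"turn":0,"grip":0.5},{"slide":[0,0,-12],"turn":0,"grip":0.5},{"slide":[0,0,-17],"turn":0,"grip":0.5},{"slide":[0,0,-22],"turn":0,"grip":0.5},{"slide":[0,0,-27],"turn":0,"grip":0.5},{"slide":[0,0,-27],"turn":0,"grip":0.5},{"slide":[0,0,-27],"turn":0,"grip":0.5}]' 70
python3 - <<'E'
from h import *
s=ctrl.get_state();e=np.array(s['eef_pos']);p,d=ctrl.read_camera('side');P=cloud('side',d)
X,Y,Z=np.moveaxis(P,-1,0)
m=(d>0)&(abs(X-e[0])<.06)&(abs(Y-e[1])<.04)&(Z>e[2]-.04)&(Z<e[2]+.07)
q=P[m];print(len(q),(np.percentile(q,[1,50,99],axis=0)-e).round(4).tolist())
for a in np.arange(-.02,.07,.01):
    r=q[(q[:,2]-e[2]>a)&(q[:,2]-e[2]<a+.01)]
    if len(r):print(round(a,2),len(r),((np.percentile(r[:,:2],[3,50,97],axis=0)-e[:2])*1000).round(1).tolist())
w,dw=ctrl.read_camera('wrist');Q=(wcloud(s,dw)-e)@R.from_quat(s['tcp_rot']).as_matrix()
k=(abs(Q[...,1])<.008)&(Q[...,2]>-.085)&(Q[...,2]<.0)&(Q[...,0]>-.02)&(Q[...,0]<.045)&(dw>0)
print('bearing rim in tool',np.percentile(Q[k],[1,99],axis=0).round(4).tolist())
c=cv2.minEnclosingCircle((Q[k][:,[0,2]]*1000).astype(np.float32));print(c)
x,z=Q[k][:,0],Q[k][:,2];sel=z>-.08
A=np.c_[2*x,2*z,np.ones(len(x))];so=np.linalg.lstsq(A,x*x+z*z,rcond=None)[0];print('circle',so[:2],np.sqrt(so[2]+so[0]**2+so[1]**2))
print(go(.647,-.082,.30,-.037))
E
```

```text
time: 11.15
eef_pos: [0.4633, 0.1322, 0.3055]
tcp_rot: [0.995, 0.096, 0.002, -0.001]
contact_force: [-1.1, -0.1, -2.3]
opening: 0.201
finger_force: 68.5
691 [[-0.0287, -0.006, 0.0215], [0.0027, 0.0103, 0.0488], [0.0318, 0.0243, 0.0696]]
0.01 2 [[-3.9, 5.2], [-0.2, 6.2], [3.6, 7.2]]
0.02 81 [[-18.2, 3.8], [-0.0, 8.4], [16.3, 14.2]]
0.03 127 [[-24.6, 1.6], [1.0, 8.3], [26.5, 14.7]]
0.04 156 [[-27.7, -6.5], [4.2, 11.9], [30.3, 21.5]]
0.05 163 [[-27.6, 0.9], [3.2, 12.1], [31.2, 23.2]]
0.06 162 [[-24.5, 1.0], [5.0, 12.0], [29.3, 24.3]]
bearing rim in tool [[-0.0164, -0.0078, -0.0809], [0.0329, 0.0079, -0.0469]]
((6.456646919250488, -57.37267303466797), 29.268476486206055)
circle [ 0.00209728 -0.04975639] 0.030512563208301105
([14.1, 24.5, 0.1], 'turn', np.float64(0.228))
```

```bash
python3 -m inch '[{"slide":[5,9,0],"turn":0.1,"grip":0.5},{"slide":[10,18,0],"turn":0.18,"grip":0.5},{"slide":[13.9,24.5,0],"turn":0.228,"grip":0.5},{"slide":[13.9,24.5,0],"turn":0.228,"grip":0.5},{"slide":[13.9,24.5,0],"turn":0.228,"grip":0.5},{"slide":[13.9,24.5,0],"turn":0.228,"grip":0.5},{"slide":[13.9,24.5,0],"turn":0.228,"grip":0.5},{"slide":[13.9,24.5,0],"turn":0.228,"grip":0.5},{"slide":[13.9,24.5,0],"turn":0.228,"grip":0.5}]'
python3 - <<'E'
from h import *
s=ctrl.get_state();e=np.array(s['eef_pos']);w,d=ctrl.read_camera('wrist');P=wcloud(s,d);np.savez('w6.npz',p=w,d=d,e=e,q=s['tcp_rot'])
D=P-np.array([.647,-.082,0]);th=-.037;x=D[...,0]*np.cos(th)+D[...,1]*np.sin(th);y=-D[...,0]*np.sin(th)+D[...,1]*np.cos(th);Z=P[...,2]
print('rows y(mm), cols x')
xs=np.arange(-.10,.111,.015)
for a in np.arange(-.05,.051,.005):
    row=[]
    for b in xs:
        m=(abs(y-a)<.0025)&(abs(x-b)<.004)&(d>0)&(Z<.28);row.append(f'{np.median(Z[m])*1000:4.0f}' if m.sum()>2 else '   .')
    print(f'{a*1000:4.0f}',*row)
m=(Z>.228)&(Z<.256)&(abs(y)<.05)&(d>0)&(x<.12)&(x>-.085);print('rim x',np.percentile(x[m],[.5,2,98,99.5]),'y',np.percentile(y[m],[.5,2,98,99.5]))
p,d=ctrl.read_camera('side');Q=cloud('side',d);m=(d>0)&(abs(Q[...,0]-e[0])<.05)&(abs(Q[...,1]-e[1])<.04)&(Q[...,2]<e[2]+.04)&(Q[...,2]>e[2]-.03);print('bearing x',np.percentile(Q[m],[1,99],axis=0).round(4).tolist())
print(go(.645,-.082,.209,-.037))
E
```

```text
time: 12.15
eef_pos: [0.6449, -0.0816, 0.302]
tcp_rot: [1.0, -0.018, -0.002, -0.001]
contact_force: [-0.1, 0.3, -1.9]
opening: 0.198
finger_force: 68.9
rows y(mm), cols x
 -50    .  203  165    .    .    .    .    .    .    .    .  228    3    3    .
 -45    .    .  187    .    .    .    .    .    .    .    .  228    3    3   -2
 -40    .    .  190    .    .    .    .    .    .    .    .  228    3    3   -1
 -35    .    .  197    .    .    .    .    .    .    .    .  228    3    3   -1
 -30    .    .    .    .  245  245  245  245  245  245  245  245    3    3   -1
 -25    .    .    .    .  243  242  243  242  242  242  242  242    3    3   -1
 -20    .    .    .    .  239  237  237  237  237  237  237  237    3    3   -1
 -15    .    .    .    .    .  151  155  206  201  196  156  212    3    3   -1
 -10    .    .    .    .  138  140  140  139  140  139  139  139    3    3   -1
  -5    .    .    .    .  130  131  130  129  130  130  131  130  118    3   -1
  -0    .    .    .    .  120  121  120  120  120  121  120  121  119    3   -1
   5    .    .    .    .  118  118  118  118  118
[... 269 characters left out ...]
1
  25    .    .    .    .  242  242  242  242  242  242  242  242    3    3   -1
  30    .    .    .    .  245  245  245  245  245  245  245  245    3    3   -1
  35    .    .  203    .    .    .    .    .    .    .    .  228    3    3   -1
  40    .    .  191    .    .    .    .    .    .    .    .  227    3    3   -1
  45    .    .  188    .    .    .    .    .    .    .    .  227    3    3   -1
  50    .    .  182    .    .    .    .    .    .    .    .  228    0   -0   -2
rim x [-0.04511391 -0.03882328  0.07089686  0.07160567] y [-0.03790096 -0.03014644  0.03021703  0.04012578]
bearing x [[0.6212, -0.0784, 0.3234], [0.6729, -0.0669, 0.3419]]
([-0.0, 0.1, 9.4], 'turn', np.float64(0.001))
```

The mouth is centred under the bearing (rim at ±30 mm in y), and the flap slopes down to the left. Lower and release.

```bash
python3 -m inch '[{"slide":[0,0,4],"turn":0,"grip":0.5},{"slide":[0,0,7],"turn":0,"grip":0.5},{"slide":[0,0,8.5],"turn":0,"grip":0.5},{"slide":[0,0,9.4],"turn":0,"grip":0.5},{"slide":[0,0,9.4],"turn":0,"grip":0.5},{"slide":[0,0,9.4],"turn":0,"grip":0.5}]'
```

```text
time: 12.85
eef_pos: [0.6468, -0.0828, 0.2117]
tcp_rot: [1.0, -0.018, 0.001, 0.0]
contact_force: [-0.5, 0.4, -1.8]
opening: 0.198
finger_force: 68.9
```

```bash
python3 -m inch '[{"slide":[0,0,0],"turn":0,"grip":3},{"slide":[0,0,0],"turn":0,"grip":6},{"slide":[0,0,0],"turn":0,"grip":8.5},{"slide":[0,0,-2],"turn":0,"grip":8.5},{"slide":[0,0,-6],"turn":0,"grip":8.5},{"slide":[0,0,-9],"turn":0,"grip":8.5},{"slide":[0,0,-9],"turn":0,"grip":8.5},{"slide":[0,0,-9],"turn":0,"grip":8.5},{"slide":[0,0,-9],"turn":0,"grip":8.5}]'
python3 - <<'E'
from h import *
s=ctrl.get_state();e=np.array(s['eef_pos']);w,d=ctrl.read_camera('wrist');P=wcloud(s,d)
D=P-np.array([.647,-.082,0]);th=-.037;x=D[...,0]*np.cos(th)+D[...,1]*np.sin(th);y=-D[...,0]*np.sin(th)+D[...,1]*np.cos(th);Z=P[...,2]
for a in np.arange(.05,.20,.01):
    print(f'{a*1000:4.0f}',*[(lambda m:f'{np.median(Z[m])*1000:4.0f}' if m.sum()>2 else '   .')((abs(y-a)<.004)&(abs(x-b)<.004)&(d>0)) for b in np.arange(-.08,.081,.01)])
E
```

```text
time: 13.75
eef_pos: [0.6452, -0.0826, 0.2981]
tcp_rot: [1.0, -0.019, -0.001, -0.0]
contact_force: [0.3, 0.3, -0.4]
opening: 0.996
finger_force: 0.0
  50    .  181    .    .    .    .    .  401  402  396    .    .    .    .    .  227   -0
  60    .   78   62   62   62   62   63  411  405  426   61   61   61   61   62   88   -1
  70    .   67   52   50   51   52   51  406   54  417   52   52   51   51   51   52   -1
  80    .   39    2    2    2    2    2    2    2    2    2    2    2    2    2   55   -1
  90   65   20    2    2    3    2    2    2    2    2    2    3    2    3    2   39   35
 100   86   17    2    2    2    2    3    2    2    2    2    2    2    2    2    2   86
 110   86   16    2    2    2    2    2    2    2    2    2    2    2    2    2    3   -0
 120   86   17    2    2    2    2    2    2    2    3    2    2    2    2    2    2   -0
 130   87   18    2    2    3    2    2    3   19   19   20   17    2    2    3    3   -0
 140   87   17    2    2    2    2    2   20   18   20   20   18   15    2    2    3   -1
 150   87   17    2    2    2    3    3   18   20    2    2   19   20    2    2    2   -0
 160   61   18    2    2    2    2    3   19   17    2    2   19   19    2    2    3   35
 170    .   17    2    2    2    2    2   20   18   19   19   18   20    2    2    3   -1
 180    .   18    2    2    2    2    3    3   20   20   20   20    3    2    2    3   -0
 190    .   39   39   38   38   37   15   39   38   37   39   39   37   39   39   39   -0
 200    .    .    .    .    .    .    .    .    .    .    .    .    .    .    .    .   -1
```

Bearing lies flat in the handled tray. Now the lever goes the other way.

```bash
python3 -m inch '[{"slide":[-4.5,4.2,0],"turn":0,"grip":3},{"slide":[-9,8.5,0],"turn":0,"grip":0},{"slide":[-9,8.5,0],"turn":0,"grip":0},{"slide":[-9,8.5,0],"turn":0,"grip":0},{"slide":[-9,8.5,5],"turn":0,"grip":0},{"slide":[-9,8.5,10],"turn":0,"grip":0},{"slide":[-9,8.5,13.7],"turn":0,"grip":0},{"slide":[-9,8.5,13.7],"turn":0,"grip":0},{"slide":[-9,6,13.7],"turn":0,"grip":0},{"slide":[-9,4.5,13.7],"turn":0,"grip":0},{"slide":[-9,3,13.7],"turn":0,"grip":0},{"slide":[-9,1.5,13.7],"turn":0,"grip":0},{"slide":[-9,0,13.7],"turn":0,"grip":0},{"slide":[-9,-1,13.7],"turn":0,"grip":0},{"slide":[-9,-1.6,13.7],"turn":0,"grip":0},{"slide":[-9,-1.6,13.7],"turn":0,"grip":0}]'; python3 -m inch '[{"slide":[0,-0.4,0],"turn":0,"grip":0},{"slide":[0,-0.8,0],"turn":0,"grip":0},{"slide":[0,-0.8,0],"turn":0,"grip":0}]'
```

```text
time: 15.4
eef_pos: [0.5563, -0.0622, 0.1625]
tcp_rot: [1.0, -0.018, -0.0, -0.0]
contact_force: [-0.2, -0.1, 0.1]
opening: -0.0
finger_force: 0.0
time: 15.7
eef_pos: [0.5568, -0.0567, 0.1628]
tcp_rot: [1.0, -0.018, -0.0, 0.002]
contact_force: [0.5, -4.3, -0.2]
opening: 0.0
finger_force: 1.9
```

```bash
python3 -m inch '[{"slide":[0,-0.5,0],"turn":0,"grip":0},{"slide":[0,-1,0],"turn":0,"grip":0},{"slide":[0,-1,0],"turn":0,"grip":0}]'
```

```text
time: 16.0
eef_pos: [0.5572, -0.0558, 0.1636]
tcp_rot: [1.0, -0.017, -0.0, 0.011]
contact_force: [-3.0, -26.7, -1.8]
opening: 0.002
finger_force: 11.9
```

```bash
python3 -m inch '[{"slide":[0,2.5,0],"turn":0,"grip":0},{"slide":[0,3,-5],"turn":0,"grip":0},{"slide":[-2,2.5,-10],"turn":0,"grip":0},{"slide":[-4,-5,-10],"turn":-0.05,"grip":8.5},{"slide":[-9.3,-44.7,-9],"turn":-0.2,"grip":8.5},{"slide":[-9.3,-44.7,-9],"turn":-0.2,"grip":8.5},{"slide":[-9.3,-44.7,-9],"turn":-0.2,"grip":8.5},{"slide":[-9.3,-44.7,-9],"turn":-0.2,"grip":8.5},{"slide":[-9.3,-44.7,-9],"turn":-0.2,"grip":8.5},{"slide":[-9.3,-44.7,-9],"turn":-0.2,"grip":8.5},{"slide":[-9.3,-44.7,-9],"turn":-0.2,"grip":8.5},{"slide":[-9.3,-44.7,-9],"turn":-0.2,"grip":8.5},{"slide":[-9.3,-44.7,-9],"turn":-0.2,"grip":8.5},{"slide":[-9.3,-44.7,-9],"turn":-0.2,"grip":8.5}]'
python3 - <<'E'
from h import *
s=ctrl.get_state();p,d=ctrl.read_camera('wrist');P=wcloud(s,d);X,Y,Z=np.moveaxis(P,-1,0)
b=(d>0)&(X>.38)&(X<.58)&(Y>.32)&(Y<.49)
for lo in(.003,.009):
    m=(b&(Z>lo)&(Z<.03)).astype(np.uint8);n,l,st,_=cv2.connectedComponentsWithStats(m);k=1+st[1:,4].argmax();print(lo,rect(P,l==k))
print(go(.4806,.405,.09,.165))
E
```

```text
time: 17.4
eef_pos: [0.4793, 0.4083, 0.252]
tcp_rot: [0.997, 0.083, -0.001, -0.001]
contact_force: [0.2, -0.6, 0.6]
opening: 0.998
finger_force: 0.0
0.003 (4007, ((479.91680908203125, 406.0696716308594), (120.21805572509766, 50.4378662109375), 13.187040328979492), array([0.4837, 0.4063, 0.0153]))
0.009 (3139, ((479.8523254394531, 405.84796142578125), (102.10962677001953, 43.928466796875), 13.056873321533203), array([0.4816, 0.4057, 0.0156]))
([0.1, 0.1, 16.2], 'turn', np.float64(0.0))
```

```bash
python3 -m inch '[{"slide":[0,0.2,5],"turn":-0.063,"grip":6.5},{"slide":[0,0.2,10],"turn":-0.063,"grip":6.2},{"slide":[0,0.2,15],"turn":-0.063,"grip":6.2},{"slide":[0,0.2,20],"turn":-0.063,"grip":6.2},{"slide":[0,0.2,25],"turn":-0.063,"grip":6.2},{"slide":[0,0.2,27.5],"turn":-0.063,"grip":6.2},{"slide":[0,0.2,28.7],"turn":-0.063,"grip":6.2},{"slide":[0,0.2,28.7],"turn":-0.063,"grip":6.2}]'; python3 -m inch '[{"slide":[0,0,0.2],"turn":0,"grip":6.2},{"slide":[0,0,0.4],"turn":0,"grip":6.2},{"slide":[0,0,0.4],"turn":0,"grip":6.2}]'
```

```text
time: 18.25
eef_pos: [0.4806, 0.4012, -0.0356]
tcp_rot: [0.994, 0.112, -0.002, 0.001]
contact_force: [-0.0, 0.1, 0.7]
opening: 0.725
finger_force: 0.0
time: 18.55
eef_pos: [0.4824, 0.4035, -0.0363]
tcp_rot: [0.994, 0.113, 0.001, -0.001]
contact_force: [0.4, -0.0, -0.2]
opening: 0.73
finger_force: 0.0
```

```bash
python3 -m inch '[{"slide":[0,0,0.2],"turn":0,"grip":6.2},{"slide":[0,0,0.3],"turn":0,"grip":6.2},{"slide":[0,0,0.3],"turn":0,"grip":6.2}]';python3 - <<'E'
from h import *
import numpy as np
E=[];F=[]
for _ in range(4):
    s=ctrl.get_state();p,d=ctrl.read_camera('wrist');E.append(s['eef_pos']);F.append(s['contact_force'])
e=np.mean(E,0);print(e,np.mean(F,0))
s['eef_pos']=e;Q=(wcloud(s,d)-e)@R.from_quat(s['tcp_rot']).as_matrix()
m=(abs(Q[...,1])<.07)&(Q[...,0]>-.005)&(Q[...,0]<.02)&(d>0)
for a in np.arange(-.06,.061,.004):
    k=m&(abs(Q[...,1]-a)<.002);print(round(a,3),k.sum(),(np.percentile(Q[k][:,2],[5,50,95])*1000).round(1) if k.any() else '')
E
```

```text
time: 18.85
eef_pos: [0.4811, 0.4029, -0.0412]
tcp_rot: [0.994, 0.113, -0.0, 0.0]
contact_force: [-0.0, 0.4, 0.7]
opening: 0.725
finger_force: 0.0
[ 0.481113    0.4028352  -0.04119005] [-0.11237528 -0.01597897 -0.01693745]
-0.06 2308 [-144.5 -120.6  -39.9]
-0.056 3268 [-142.2 -123.3  -40.1]
-0.052 3993 [-135.1 -115.2  -40.3]
-0.048 1513 [-135.2  -97.2  -39.8]
-0.044 1140 [-96.9 -88.3 -39.8]
-0.04 853 [-97.7 -70.4 -39.7]
-0.036 1259 [-109.2  -80.3  -39.9]
-0.032 2789 [-134.6  -75.2  -40.2]
-0.028 1606 [-135.4 -117.4  -44.5]
-0.024 1907 [-134.6 -119.8  -56.5]
-0.02 1883 [-137.2 -119.6  -56.3]
-0.016 1764 [-138.7 -121.9  -56.3]
-0.012 1791 [-138.6 -118.   -56.4]
-0.008 1964 [-137.7 -119.4  -56.4]
-0.004 1853 [-132.7 -119.1  -56.3]
0.0 1828 [-132.5 -119.3  -56.3]
0.004 1847 [-132.7 -119.2  -56.3]
0.008 1927 [-136.8 -119.2  -56.4]
0.012 1837 [-138.4 -118.2  -56.3]
0.016 1751 [-138.8 -120.9  -56.3]
0.02 1567 [-138.4 -123.1  -45.4]
0.024 1955 [-134.3 -118.4  -39.8]
0.028 1895 [-135.1 -116.   -39.8]
0.032 2797 [-134.8  -75.8  -40.1]
0.036 1351 [-134.4  -80.   -39.9]
0.04 801 [-98.6 -73.2 -39.7]
0.044 1153 [-96.7 -86.1 -39.7]
0.048 1417 [-134.9  -96.8  -39.7]
0.052 3520 [-135.2 -112.9  -40.2]
0.056 3634 [-141.6 -122.1  -40.1]
0.06 2333 [-144.3 -120.2  -39.9]
```

```bash
python3 -m inch '[{"slide":[0,-0.3,0],"turn":0,"grip":6.2},{"slide":[0,-0.3,0.2],"turn":0,"grip":5.6},{"slide":[0,-0.3,0.2],"turn":0,"grip":4.8},{"slide":[0,-0.3,0.2],"turn":0,"grip":4},{"slide":[0,-0.3,0.2],"turn":0,"grip":4},{"slide":[0,-0.3,0.2],"turn":0,"grip":4}]' 70
```

```text
time: 19.65
eef_pos: [0.4818, 0.4066, -0.0407]
tcp_rot: [0.994, 0.113, 0.001, -0.0]
contact_force: [-2.6, -0.9, 8.6]
opening: 0.546
finger_force: 72.2
```

```bash
python3 -m inch '[{"slide":[0,0,-1],"turn":0,"grip":3.5},{"slide":[0,0,-3],"turn":0,"grip":3.5},{"slide":[0,0,-5],"turn":0,"grip":3.5},{"slide":[0,0,-10],"turn":0,"grip":3.5},{"slide":[0,0,-15],"turn":0,"grip":3.5},{"slide":[0,0,-18],"turn":0,"grip":3.5},{"slide":[0,0,-18],"turn":0,"grip":3.5}]'
cat >> h.py <<'E'
def state(n=4,c='side'):
    E=[]
    for _ in range(n):
        s=ctrl.get_state();E.append(s['eef_pos']);p,d=ctrl.read_camera(c)
    s['eef_pos']=np.mean(E,0);return s,p,d
E
python3 - <<'E'
from h import *
s,p,d=state();e=s['eef_pos'];print(e,s['opening'],s['contact_force'])
Q=(cloud('side',d)-e)@R.from_quat(s['tcp_rot']).as_matrix()
m=(d>0)&(abs(Q[...,0])<.09)&(abs(Q[...,1])<.06)&(Q[...,2]<.01)&(Q[...,2]>-.07)
for a in np.arange(-.075,.076,.01):
    k=m&(abs(Q[...,0]-a)<.004);print(round(a,3),k.sum(),(np.percentile(Q[k],[2,50,98],axis=0)[:,1:]*1000).round(1).tolist() if k.any() else '')
E
```

```text
time: 20.35
eef_pos: [0.4834, 0.4076, 0.143]
tcp_rot: [0.994, 0.113, 0.005, -0.002]
contact_force: [0.3, 0.5, -3.3]
opening: 0.549
finger_force: 73.7
[0.48086635 0.40601047 0.13786269] 0.546665336415084 [-0.87795551  0.32590424 -4.85175447]
-0.075 0 
-0.065 16 [[-9.7, -44.3], [-2.7, -42.5], [10.7, -40.0]]
-0.055 61 [[-21.0, -54.3], [-8.4, -49.6], [13.1, -38.8]]
-0.045 107 [[-24.5, -54.4], [-14.7, -52.8], [17.3, -38.9]]
-0.035 84 [[-25.5, -54.5], [-19.9, -49.8], [-1.5, -38.1]]
-0.025 78 [[-25.1, -54.5], [-20.4, -48.3], [-9.3, -37.8]]
-0.015 35 [[-30.4, -66.0], [-23.8, -47.0], [-19.4, -38.7]]
-0.005 115 [[-37.3, -68.8], [-34.6, -57.1], [25.8, -38.7]]
0.005 246 [[-36.9, -69.1], [-22.5, -54.4], [27.2, -39.8]]
0.015 132 [[-25.0, -54.6], [-14.5, -53.0], [20.1, -38.0]]
0.025 132 [[-25.3, -54.7], [-15.1, -52.8], [19.3, -38.0]]
0.035 136 [[-25.7, -54.4], [-15.0, -52.5], [19.6, -39.0]]
0.045 144 [[-22.4, -54.2], [-6.2, -44.0], [20.8, -38.2]]
0.055 38 [[-12.9, -43.6], [-1.3, -41.7], [14.8, -37.8]]
0.065 0 
0.075 0
```

```bash
python3 - <<'E'
from h import *
s,_,_=state();ctrl.get_state=lambda:s
print(s['eef_pos'],go(.4618,.1549,.138,.197),go(.4618,.1549,.055,.197))
E
```

```text
[0.47860963 0.40455782 0.13307358] ([-7.2, 24.0, -0.4], 'turn', np.float64(0.029)) ([-7.2, 23.9, 7.9], 'turn', np.float64(0.029))
```

```bash
python3 -m inch '[{"slide":[-1.5,5,-1],"turn":0.01,"grip":3.5},{"slide":[-3,10,-1],"turn":0.029,"grip":3.5},{"slide":[-7.2,24,-1],"turn":0.029,"grip":3.5},{"slide":[-7.2,24,-1],"turn":0.029,"grip":3.5},{"slide":[-7.2,24,-1],"turn":0.029,"grip":3.5},{"slide":[-7.2,24,-1],"turn":0.029,"grip":3.5},{"slide":[-7.2,24,-1],"turn":0.029,"grip":3.5},{"slide":[-7.2,24,-1],"turn":0.029,"grip":3.5}]'
python3 - <<'E'
from h import *
L=[]
for _ in range(12):
    s=ctrl.get_state();L.append(s['eef_pos']);p,d=ctrl.read_camera('side')
L=np.array(L);print((L*1000).round(1).tolist());e=L.mean(0);s['eef_pos']=e;ctrl.get_state=lambda:s
print(e,go(.4618,.1549,.055,.197))
P=cloud('side',d);Q=(P-e)@R.from_quat(s['tcp_rot']).as_matrix()
m=(d>0)&(abs(Q[...,0])<.09)&(abs(Q[...,1])<.06)&(Q[...,2]<.0)&(Q[...,2]>-.07)&(abs(Q[...,0])>.02)
print('pad tool',np.percentile(Q[m],[1,2,50,98,99],axis=0).round(4).tolist()); print('world z',np.percentile(P[m][:,2],[1,2,50,98]))
E
```

```text
time: 21.55
eef_pos: [0.4641, 0.1562, 0.1466]
tcp_rot: [0.995, 0.098, -0.0, -0.0]
contact_force: [0.6, 0.4, -4.3]
opening: 0.547
finger_force: 74.0
[[464.1, 156.2, 146.6], [464.1, 156.6, 146.7], [464.1, 156.8, 146.7], [464.0, 156.8, 146.7], [464.0, 156.8, 146.7], [464.0, 156.7, 146.7], [464.0, 156.6, 146.7], [464.0, 156.4, 146.7], [464.1, 156.3, 146.8], [464.1, 156.1, 146.8], [464.1, 156.0, 146.8], [464.1, 155.9, 146.8]]
[0.46404542 0.1564398  0.1467044 ] ([-0.2, 0.1, 9.2], 'turn', np.float64(0.0))
pad tool [[-0.0589, -0.026, -0.059], [-0.0579, -0.0256, -0.0587], [0.0225, -0.013, -0.0536], [0.0552, 0.0186, -0.042], [0.0568, 0.0203, -0.0417]]
world z [0.18842376 0.1887134  0.20034768 0.20541491]
```

```bash
python3 -m inch '[{"slide":[-0.4,0.2,4],"turn":0,"grip":3.5},{"slide":[-0.4,0.2,7],"turn":0,"grip":3.5},{"slide":[-0.4,0.2,8.5],"turn":0,"grip":3.5},{"slide":[-0.4,0.2,9.2],"turn":0,"grip":3.5},{"slide":[-0.4,0.2,9.2],"turn":0,"grip":3.5}]'; python3 -m inch '[{"slide":[0,0,0.2],"turn":0,"grip":3.5},{"slide":[0,0,0.4],"turn":0,"grip":3.5},{"slide":[0,0,0.4],"turn":0,"grip":3.5}]'
```

```text
time: 22.65
eef_pos: [0.4601, 0.1529, 0.0541]
tcp_rot: [0.995, 0.098, -0.001, 0.0]
contact_force: [0.2, 0.1, -3.3]
opening: 0.547
finger_force: 74.0
time: 22.95
eef_pos: [0.4612, 0.1531, 0.0516]
tcp_rot: [0.995, 0.098, 0.001, -0.0]
contact_force: [0.7, -0.1, -4.0]
opening: 0.545
finger_force: 74.0
```

```bash
python3 -m inch '[{"slide":[0,0,0.2],"turn":0,"grip":3.5},{"slide":[0,0,0.3],"turn":0,"grip":3.5},{"slide":[0,0,0.3],"turn":0,"grip":3.5}]'
python3 - <<'E'
from h import *
s=ctrl.get_state();e=s['eef_pos'];p,d=ctrl.read_camera('side');P=cloud('side',d);c=np.array([.461,.1435]);th=.197
x=(P[...,0]-c[0])*np.cos(th)+(P[...,1]-c[1])*np.sin(th);y=-(P[...,0]-c[0])*np.sin(th)+(P[...,1]-c[1])*np.cos(th);Z=P[...,2]
for b in(-.05,-.04,-.025,.025,.04,.05):
    m=(abs(x-b)<.004)&(abs(y)<.06)&(Z>.02)&(Z<.13)&(d>0)
    print(b,' '.join(f'{a*1000:.0f},{z*1000:.0f}' for a,z in sorted(zip(y[m],Z[m]),key=lambda t:-t[1])[::3]))
E
```

```text
time: 23.25
eef_pos: [0.4617, 0.1527, 0.0491]
tcp_rot: [0.995, 0.098, 0.001, 0.0]
contact_force: [-0.6, -2.5, 3.5]
opening: 0.545
finger_force: 74.7
-0.05 6,107 2,107 1,107 14,106 13,106 18,104 23,99 29,96 24,95 19,95 31,94 27,92
-0.04 2,108 6,108 5,107 22,107 26,107 12,107 8,106 3,106 15,106 25,106 -11,106 28,105 29,104 31,100 30,99 25,96 32,95 27,95 28,93 34,92
-0.025 25,107 24,107 9,106 18,106 27,106 26,106 12,105 11,104 30,103 32,102 30,98 31,97 34,96 32,95 34,93 37,93 40,92 42,91 44,90 37,88 41,88 43,86 29,83 38,81 31,74 30,74 17,71 25,69 24,68 32,67 35,67 20,66 27,65 35,64 33,63 28,63 -6,62 35,62 29,61 -10,60 35,60 29,59 36,58 6,57 13,56 29,56 -9,55 36,55 37,54 36,52 38,51 36,50 7,49 36,48 -2,47 37,46 38,44 -0,43 39,42 10,41 -3,41 -0,40 3,40 9,38 7,37 35,37 25,36 9,36 36,35 38,34 9,33 2,32 8,30 27,30 10,29 37,28 34,26 37,26 36,25 35,24 29,23 36,22 6,21 37,21
0.025 15,108 1,108 4,107 21,107 -5,107 29,107 -10,107 16,107 -6,107 25,106 -10,106 -11,106 19,106 6,106 30,105 28,102 30,100 33,99 32,97 32,96 38,95 34,93 36,91 41,90 39,88 45,87 38,81 31,74 38,68 32,67 31,67 25,66 37,63 -10,62 37,61 -11,59 38,58 36,58 37,56 36,52 37,51 4,48 37,46 37,43 2,42 34,41 36,40 35,40 35,37 36,35 37,33 35,32 38,28 7,26 36,24 9,22 35,22 37,20
0.04 -5,108 12,108 24,107 -7,107 15,107 -7,107 10,107 1,107 18,106 18,106 31,106 4,106 24,105 26,104 29,103 29,100 26,99 35,97 29,96 24,96 32,95 30,95 34,91
0.05 20,108 1,107 12,107 -9,106 3,106 19,105 22,105 16,103 18,102 14,100 21,99 19,98 25,97 20,96 32,96 6,96 -7,96 10,96 -12,95 13,95 29,94 30,92 27,90
```

Light contact with the rib tops, and the pad is centred. Releasing it.

```bash
python3 -m inch '[{"slide":[0,0,0],"turn":0,"grip":5.2},{"slide":[0,0,0],"turn":0,"grip":6},{"slide":[0,0,0],"turn":0,"grip":8.5},{"slide":[0,0,0],"turn":0,"grip":8.5},{"slide":[0,0,-3],"turn":0,"grip":8.5},{"slide":[0,0,-8],"turn":0,"grip":8.5},{"slide":[0,0,-13],"turn":0,"grip":8.5},{"slide":[0,0,-18],"turn":0,"grip":8.5},{"slide":[0,0,-18],"turn":0,"grip":8.5},{"slide":[0,0,-18],"turn":0,"grip":8.5}]'
cat > prof.py <<'E'
from h import *
import sys
cam=sys.argv[1]
s=ctrl.get_state();p,d=ctrl.read_camera(cam);P=cloud(cam,d) if cam!='wrist' else wcloud(s,d);c=np.array([.461,.1435]);th=.197
x=(P[...,0]-c[0])*np.cos(th)+(P[...,1]-c[1])*np.sin(th);y=-(P[...,0]-c[0])*np.sin(th)+(P[...,1]-c[1])*np.cos(th);Z=P[...,2]
for a in np.arange(-.03,.051,.005):
    print(f'{a*1000:4.0f}',*[(lambda m:f'{np.median(Z[m])*1000:4.0f}' if m.sum()>2 else '   .')((abs(y-a)<.0025)&(abs(x-b)<.004)&(d>0)&(Z<.13)) for b in np.arange(-.07,.071,.01)])
E
python3 prof.py wrist
```

```text
time: 24.3
eef_pos: [0.4615, 0.1532, 0.2296]
tcp_rot: [0.995, 0.098, 0.002, -0.0]
contact_force: [0.5, 0.5, -0.4]
opening: 0.998
finger_force: 0.0
 -30   -1   -1   -1    5    5    5    5    5    5    5    5    5   -1   -1   -1
 -25   -1   -1   -1    5    5    5    5    5    5    5    5    5   -1   -1   -0
 -20   -1   -1   -1    5    5    5    5    5    5    5    5    5   -1   -1   -1
 -15   -1   -1   -1    .    5   59    5    5    5    .   62    5   -1   -1   -1
 -10    .    .   72   71   71   70   71   71   71   71   72   71   -1   -1   -1
  -5    .    .   75   75   75   74   75   75   76   75   76   76   63   -1   -1
   0    .    .   80   80   81   80   80   81   81   81   81   81   78   -0   -1
   5    .   68   84   84   84   85   85   85   85   85   86   86   83   -0   -1
  10    .   73   89   90   90   90   90   90   90   90   91   91   87    0   -1
  15    .   78   81   94   94   94   94   95   95   95   95   95   84    0   -1
  20    .   83   84   95   96   96   96   96   96   96   96   93   85   -0   -1
  25    .    .   87   90   91   92   92   92   92   91   91   90   87   -1   -1
  30    .    .   89   91   91   91   91   91   91   92   91   91   -0   -1   -1
  35    .    .    .    .   91   83    .    5    .   92   90    5   -1   -1   -1
  40   -1   -1    .    5    5    7    5    5    5    6   87    6   -1   -1   -1
  45   -1   -1    .    6    8    5    5    5    5    5    5    9   -1   -1   -1
  50   -1   -1   -0    5    5    5    5    5    5    5    5    5   -1   -1   -0
```

The pad is seated on the rest at 45°. I pick it up the same way as the bearing: straddle, then push it upright while closing.

```bash
python3 -m inch '[{"slide":[-0.2,-0.5,5],"turn":0,"grip":8.5},{"slide":[-0.2,-0.5,10],"turn":0,"grip":8.5},{"slide":[-0.2,-0.5,14],"turn":0,"grip":8.5},{"slide":[-0.2,-0.5,17],"turn":0,"grip":8.5},{"slide":[-0.2,-0.5,19],"turn":0,"grip":8.5},{"slide":[-0.2,-0.5,19],"turn":0,"grip":6},{"slide":[-0.2,-0.5,19],"turn":0,"grip":4.6},{"slide":[-0.2,-0.5,19],"turn":0,"grip":4.4},{"slide":[-0.2,-0.5,19],"turn":0,"grip":4.3}]' 25; python3 prof.py side | tail -14
```

```text
time: 25.25
eef_pos: [0.4588, 0.1576, 0.0392]
tcp_rot: [0.995, 0.098, 0.001, -0.0]
contact_force: [0.3, 0.3, 0.3]
opening: 0.507
finger_force: 0.0
 -15    1   -0   -0    .    .    6    6    6   95    .    6    6    0    1   -0
 -10   -0    1    .    .    .    6    7  100  111    .    .    6    0    1    0
  -5    0   -1    0    .    .   11    7   92  100    .   10    7    .    0   -0
   0    1    2   -0    .   41   13    6    8    7    .   42    7    1    0    1
   5    1    0   30    .   36   31    7    6    7    .   24    7   62   31   -1
  10    0    0   67    .   33   26    7    .    6    .   27    7   68    1    1
  15    0    1   73    8    .   33    7    7   39    .   62   72   85    0    1
  20    0    0    1   92   97   79    7    7   94   97   95   90    0   79   -0
  25   -0   40    1   81   93   69    7    8    7   92   69   85   86    1    0
  30    1    1   85   89   91   58    6    6    8   73   68   90   44    0    0
  35    0    1   -0    6   41   45    5    6   50   37   42    6    1    0    1
  40    1    0    1    .   29   29   43    8   97    7   64    .    1    1    0
  45    2    0    0    9    9   87   89  110   98    7   10    8   -1    1    1
  50    0    0   -0    7    7    6    7   98  103    5    6    7    1    0    0
```

```bash
python3 -m inch '[{"slide":[0,0.3,0],"turn":0,"grip":4.0},{"slide":[0,0.6,0],"turn":0,"grip":3.7},{"slide":[0,0.9,0],"turn":0,"grip":3.4},{"slide":[0,1.2,0],"turn":0,"grip":3.1},{"slide":[0,1.5,0],"turn":0,"grip":2.8},{"slide":[0,1.8,0],"turn":0,"grip":2.5},{"slide":[0,2.1,0],"turn":0,"grip":2.2},{"slide":[0,2.3,0],"turn":0,"grip":2.0},{"slide":[0,2.4,0],"turn":0,"grip":1.8},{"slide":[0,2.4,0],"turn":0,"grip":1.4},{"slide":[0,2.4,0],"turn":0,"grip":1.0},{"slide":[0,2.4,0],"turn":0,"grip":1.0}]' 25
python3 - <<'E'
from h import *
s=ctrl.get_state();p,d=ctrl.read_camera('side');w,_=ctrl.read_camera('wrist')
cv2.imwrite('pics/s9.png',np.hstack([cv2.resize(p[200:360,300:420],(400,533)),cv2.resize(w[200:330,240:400],(400,533))])[:,:,::-1])
E
python3 prof.py wrist
```

```text
time: 26.5
eef_pos: [0.4623, 0.1336, 0.0378]
tcp_rot: [0.995, 0.099, -0.0, 0.0]
contact_force: [-0.7, -1.1, -0.3]
opening: 0.194
finger_force: 28.0
 -30    .    .    .    .    .    5    5    5  104    5    5    5   -1   -1   -1
 -25    .    .    .    .    .    5    5    5  113    5    5    5   -1   -1   -1
 -20    .    .    .    .  105  105  113  113  110  105  105    6   -1   -1   -1
 -15    .    .    .    .  106  106  106  106  106  106  106  103   92   -1   -1
 -10    .    .    .    .  106  106  106  106  106  106  106  103   91   -1   -1
  -5    .    .    .    .  109  109  109  109  109  109  109  109  102   90   -1
   0    .    .    .    .  109  109  113  113  112  109  109  109   98   -1   -1
   5    .    .    .    .    .    5    5    5  116   62   53    5   -1   -1   -1
  10    .    .    .    .    .    5    5    5  116    6   63    5   -1   -1   -1
  15    .    .    .    .    5    5    5    6  124    5   68    5   -1   -1   -1
  20    .    .    .    .    5    5    5    5  127    5   73    5   -1   -1   -1
  25    .    .    .    5   16   46    5    5  127    5   55    5   -1   -1   -1
  30    .   -1   -1    5    .   45    6    5  127   85   66    5   -1   -1   -1
  35    .   -0    .    .   65   38    5    5  129   91   83    5   -1   -1   -1
  40    .    .    .    .    5    5    5    .    .   90   87    6   -1   -1   -1
  45    .    .    .    9    7    5    5    .    .    5    5    9   -1   -1   -1
  50    .    .   -1    5    5    5    5    .    .    5    5    5   -1   -1   -1
```

The pad is upright and flush, with its top edge level at z=0.109. Gripping firmly, lifting, and moving to the mouth.

```bash
python3 -m inch '[{"slide":[0,0,0],"turn":0,"grip":0.4},{"slide":[0,0,0],"turn":0,"grip":0.4},{"slide":[0,0,-1],"turn":0,"grip":0.4},{"slide":[0,0,-3],"turn":0,"grip":0.4},{"slide":[0,0,-7],"turn":0,"grip":0.4},{"slide":[0,0,-12],"turn":0,"grip":0.4},{"slide":[0,0,-17],"turn":0,"grip":0.4},{"slide":[0,0,-22],"turn":0,"grip":0.4},{"slide":[0,0,-26.5],"turn":0,"grip":0.4},{"slide":[0,0,-26.5],"turn":0,"grip":0.4},{"slide":[0,0,-26.5],"turn":0,"grip":0.4}]' 90
python3 - <<'E'
from h import *
s=ctrl.get_state();e=s['eef_pos']
print(go(.647,-.082,.30,-.037))
p,d=ctrl.read_camera('side');P=cloud('side',d);Q=(P-e)@R.from_quat(s['tcp_rot']).as_matrix()
m=(d>0)&(abs(Q[...,0])<.09)&(abs(Q[...,1])<.03)&(Q[...,2]<.01)&(Q[...,2]>-.08)
for a in np.arange(-.065,.07,.01):
    k=m&(abs(Q[...,0]-a)<.004);print(round(a,3),k.sum(),(np.percentile(Q[k],[2,50,98],axis=0)[:,1:]*1000).round(1).tolist() if k.any() else '')
E
```

```text
time: 27.75
eef_pos: [0.4621, 0.1341, 0.303]
tcp_rot: [0.995, 0.098, 0.0, -0.0]
contact_force: [-0.4, 0.2, -5.4]
opening: 0.179
finger_force: 88.2
([13.9, 24.8, 0.3], 'turn', np.float64(0.234))
-0.065 0 
-0.055 67 [[-10.8, -62.9], [-8.1, -46.0], [-6.1, -26.1]]
-0.045 98 [[-11.2, -71.3], [-8.5, -47.2], [-5.3, -23.4]]
-0.035 105 [[-11.1, -72.6], [-8.6, -49.7], [-5.6, -24.6]]
-0.025 103 [[-11.1, -72.3], [-8.2, -50.3], [-4.2, -24.7]]
-0.015 91 [[-11.5, -72.7], [-8.2, -48.3], [-4.5, -25.0]]
-0.005 100 [[-24.4, -79.4], [-18.3, -51.4], [-6.1, -23.0]]
0.005 134 [[-23.9, -78.1], [-15.9, -54.5], [10.0, -23.7]]
0.015 124 [[-15.9, -78.9], [-8.7, -51.7], [9.3, -23.5]]
0.025 104 [[-11.2, -72.7], [-8.1, -49.8], [-5.4, -24.6]]
0.035 99 [[-11.2, -72.5], [-8.3, -48.7], [-5.6, -24.9]]
0.045 105 [[-11.3, -71.2], [-8.3, -48.5], [-5.3, -22.8]]
0.055 79 [[-10.7, -63.5], [-8.0, -45.2], [-3.8, -26.3]]
0.065 0
```

```bash
python3 -m inch '[{"slide":[4,7.5,0],"turn":0.1,"grip":0.4},{"slide":[8,15,0],"turn":0.18,"grip":0.4},{"slide":[11,20,0],"turn":0.234,"grip":0.4},{"slide":[13.9,24.8,0],"turn":0.234,"grip":0.4},{"slide":[13.9,24.8,0],"turn":0.234,"grip":0.4},{"slide":[13.9,24.8,0],"turn":0.234,"grip":0.4},{"slide":[13.9,24.8,0],"turn":0.234,"grip":0.4},{"slide":[13.9,24.8,0],"turn":0.234,"grip":0.4},{"slide":[13.9,24.8,0],"turn":0.234,"grip":0.4},{"slide":[13.9,24.8,0],"turn":0.234,"grip":0.4}]'
python3 - <<'E'
from h import *
s=ctrl.get_state();e=np.array(s['eef_pos']);w,d=ctrl.read_camera('wrist');P=wcloud(s,d)
D=P-np.array([.647,-.082,0]);th=-.037;x=D[...,0]*np.cos(th)+D[...,1]*np.sin(th);y=-D[...,0]*np.sin(th)+D[...,1]*np.cos(th);Z=P[...,2]
for a in np.arange(-.035,.036,.005):
    print(f'{a*1000:4.0f}',*[(lambda m:f'{np.median(Z[m])*1000:4.0f}' if m.sum()>2 else '   .')((abs(y-a)<.0025)&(abs(x-b)<.004)&(d>0)&(Z<.4)) for b in np.arange(-.08,.101,.015)])
p,d=ctrl.read_camera('side');P=cloud('side',d);D=P-np.array([.647,-.082,0]);x=D[...,0]*np.cos(th)+D[...,1]*np.sin(th);y=-D[...,0]*np.sin(th)+D[...,1]*np.cos(th)
m=(d>0)&(abs(x)<.075)&(abs(y)<.03)&(P[...,2]>.29)&(P[...,2]<.35);print('pad in mouth x',np.percentile(x[m],[.5,99.5]),'y face',np.percentile(y[m&(abs(x)>.03)],[5,50,95]),'zmin',np.percentile(P[m][:,2],[.5,2]))
print(go(.647,-.082,.205,-.037))
E
```

```text
time: 28.8
eef_pos: [0.6463, -0.0808, 0.3021]
tcp_rot: [1.0, -0.018, -0.001, -0.0]
contact_force: [0.1, 0.4, -4.0]
opening: 0.18
finger_force: 89.0
 -35    .  197    .    .    .  396  394    .    .    .  227    6   -0
 -30    .    .    .  245  245  396  394  245  245  245  244    3   -1
 -25    .    .    .  242  242  244  388  242  242  242  241    3   -1
 -20    .    .    .  238  237  237  380  236  236  236  236    3    0
 -15    .    .    .  235  235  234  384  215  210  204  227    3    0
 -10    .    .    .    .    .  385  377  112  113  113  227    3    0
  -5    .    .    .  370  370  370  370  370  367  119  227    3   -0
   0    .    .    .  370  370  370  370  370  367  341  228    3   -0
   5    .    .    .  370  373  373  373  373  373  361  227    3   -0
  10    .    .    .    .  373  378  376  373  373  361  227    3   -0
  15    .    .    .    .    .    .  383    .  151  195  228    3    0
  20    .    .    .  238  238  238  383  238  237  238  237    3    1
  25    .    .    .  242  242  242  386  242  243  242  241    3    1
  30    .    .    .  245  245  395  392  245  245  245  236    5    0
  35    .    .    .    .    .  396  394    .    .    .  227    7    0
pad in mouth x [-0.06026687  0.05697641] y face [0.00618647 0.00928367 0.01255901] zmin [0.32506808 0.32587712]
([0.0, 0.1, 9.8], 'turn', np.float64(0.001))
```

The flap now slopes to the right and the pad is centred within 2 mm. Lower and release.

```bash
python3 -m inch '[{"slide":[0.1,0.1,4],"turn":0,"grip":0.4},{"slide":[0.1,0.1,7],"turn":0,"grip":0.4},{"slide":[0.1,0.1,8.7],"turn":0,"grip":0.4},{"slide":[0.1,0.1,9.6],"turn":0,"grip":0.4},{"slide":[0.1,0.1,9.6],"turn":0,"grip":0.4},{"slide":[0.1,0.1,9.6],"turn":0,"grip":0.4}]'
python3 - <<'E'
from h import *
p,d=ctrl.read_camera('side');w,_=ctrl.read_camera('wrist');s=ctrl.get_state();d=ctrl.read_camera('wrist')[1];P=wcloud(s,d);D=P-np.array([.647,-.082,0]);th=-.037;x=D[...,0]*np.cos(th)+D[...,1]*np.sin(th);y=-D[...,0]*np.sin(th)+D[...,1]*np.cos(th)
m=(d>0)&(x>.02)&(x<.05)&(abs(y)<.015)&(P[...,2]>.255);print('pad top z',np.percentile(P[m][:,2],[5,50,95]),'y',np.percentile(y[m],[2,98]),s['contact_force'])
E
```

```text
time: 29.5
eef_pos: [0.6491, -0.0833, 0.2088]
tcp_rot: [1.0, -0.018, 0.001, 0.0]
contact_force: [0.2, 0.2, -3.9]
opening: 0.177
finger_force: 88.9
pad top z [0.27118021 0.28106761 0.3487038 ] y [-0.01423034  0.01429954] [ 0.34361462 -0.61960235 -3.48151607]
```

```bash
python3 -m inch '[{"slide":[0,0,0.4],"turn":0,"grip":0.4},{"slide":[0,0,0.4],"turn":0,"grip":0.4},{"slide":[0,0,0.4],"turn":0,"grip":0.4}]'
python3 -m inch '[{"slide":[0,0,0],"turn":0,"grip":3},{"slide":[0,0,0],"turn":0,"grip":6},{"slide":[0,0,0],"turn":0,"grip":8.5},{"slide":[0,0,-2],"turn":0,"grip":8.5},{"slide":[0,0,-6],"turn":0,"grip":8.5},{"slide":[0,0,-9],"turn":0,"grip":8.5},{"slide":[0,0,-9],"turn":0,"grip":8.5},{"slide":[0,0,-9],"turn":0,"grip":8.5},{"slide":[0,0,-9],"turn":0,"grip":8.5},{"slide":[0,0,-9],"turn":0,"grip":8.5}]'
python3 - <<'E'
from h import *
s=ctrl.get_state();w,d=ctrl.read_camera('wrist');P=wcloud(s,d)
D=P-np.array([.647,-.082,0]);th=-.037;x=D[...,0]*np.cos(th)+D[...,1]*np.sin(th);y=-D[...,0]*np.sin(th)+D[...,1]*np.cos(th);Z=P[...,2]
for a in list(np.arange(-.19,-.05,.01))+[-.01,0,.01]+list(np.arange(.1,.2,.01)):
    print(f'{a*1000:4.0f}',*[(lambda m:f'{np.median(Z[m])*1000:4.0f}' if m.sum()>2 else '   .')((abs(y-a)<.004)&(abs(x-b)<.004)&(d>0)) for b in np.arange(-.08,.081,.01)])
k=(abs(x+.095)<.03)&(abs(y)<.06)&(Z>.195)&(Z<.235)&(w.astype(int).sum(-1)<150);print('knob y',np.percentile(y[k],[5,50,95]) if k.any() else 0)
E
```

```text
time: 29.95
eef_pos: [0.648, -0.0831, 0.2027]
tcp_rot: [1.0, -0.019, -0.0, -0.0]
contact_force: [0.0, -0.1, -4.3]
opening: 0.176
finger_force: 88.9
time: 30.95
eef_pos: [0.6473, -0.083, 0.2905]
tcp_rot: [1.0, -0.019, -0.002, -0.0]
contact_force: [-0.3, 0.2, -0.0]
opening: 0.996
finger_force: 0.0
-190    .   39   39   38    .   38   38   39   39   39   39   39   38   39   39   37 -880
-180    .   14    2    2    2    3    2    2    2    2    2    2    2    2    2    2 -880
-170    .   15    2    3   18   18   19   18   19   18   19   19   19   18    6    2 -881
-160    .   15    2    7   19   18   18   18   19   19   19   18   19   19    7    2 -882
-150    .   15    2    8   18   19   18   19   19   18   19   18   19   18    8    2 -879
-140    .   16    2    7   19   19   18   19   19   19   19   19   19   18    7    2 -881
-130    .   15    2    2    7   18   18   18   18   18   17   18   17    8    2    3    .
-120    .   15    2    1    2    2    2    2    2    2    2    2    2    2    2    3    .
-110    .   16    2    2    2    2    2    2    2    2    2    2    2    2    2    
[... 1058 characters left out ...]
  2    2    3    2    2   -1
 130   87   18    2    2    2    2    2    2   19   19   19   18    2    2    2    2   -1
 140   87   17    2    3    2    2    2   20   19   20   20   18   14    2    3    2   -1
 150   87   18    2    2    2    2    2   19   19    2    2   19   20    2    2    2   -1
 160   60   19    2    2    2    2    2   19   18    2    2   19   20    2    2    2   36
 170   78   18    2    2    2    2    2   20   18   20   20   19   20    2    2    3   -1
 180    .   19    2    2    2    2    2   10   20   20   20   20    2    2    2    2   -0
 190    .   39   39   38   33   26   15   39   38   39   39   39   39   39   39   39   -1
knob y [0.03799202 0.04751979 0.05199825]
```

Both parts lie flat in their trays, the lever is over, and the arm is clear.

```bash
python3 -m inch '[{"slide":[0,0,-3],"turn":0,"grip":8.5},{"slide":[0,0,-3],"turn":0,"grip":8.5},{"slide":[0,0,-3],"turn":0,"grip":8.5},{"slide":[0,0,-3],"turn":0,"grip":8.5}]' && python3 -c "
from plant import ctrl
print(ctrl.sign_off())"
```

```text
time: 31.4
eef_pos: [0.6476, -0.083, 0.3211]
tcp_rot: [1.0, -0.019, -0.001, -0.0]
contact_force: [-0.8, -0.3, 0.2]
opening: 0.998
finger_force: 0.0
the job is handed in; nothing more can be done
None
```

The job is handed in at 31.4 s: the last camera check showed the bearing lying in the handled tray, the brake pad in the plain tray and the lever fully over for the plain tray, and the sign-off call returned no verdict.

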